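# Let a pellet press down and take out the die

## Robot

A 6-joint arm with a two-finger parallel gripper is mounted at the origin on the work surface. World frame = base frame: x ahead of the robot, y to its left, z up, the work surface at z = 0. Lengths are in mm, angles in degrees, forces in N, time in s.
With the tool pointing down it reaches from about 300 to 850 mm from the base axis. Payload 4.2 kg.
Tool frame: the origin (TCP) lies between the finger pads; the fingertips stand 19 mm ahead of it and the grasp point (between the pads) is the TCP (env.tips_ahead is the distance from the TCP to the fingertips, in mm); z points along the fingers, y is the direction in which the jaws open and shut (so a half turn about z gives the same grasp; the last joint's range is limited). The gripper opens to 91 mm and grips with 3 to 60 N. Pads are 32 mm wide; open, the fingers measure 118 mm over their backs; the gripper's body (76 mm by 178 mm) begins 60 mm behind the grasp point.
Start: joints at [-65.145, 18.312, 89.639, -0, 72.044, -1.146], TCP at [252.077, -516.819, 205.476] pointing down, gripper open.
Joint ranges: [-177.97, 177.97], [-48.28, 115.42], [12.27, 149.76], [-77.06, 257.06], [2.81, 150.46], [-146.56, 146.56]. Speed limits (degrees/s): [147.25, 147.25, 180, 180, 180, 180].

## Interface

Orientations are given as [roll, pitch, yaw] about the fixed x, y, z axes, in that order (R = Rz(yaw) Ry(pitch) Rx(roll)).
In Python, from workcell import telemetry, viewer, job_done, env gives the robot as it stands. The module is installed in compiled form; this text tells all that it offers.
- The arm moves only by the shell command python3 -m jog 'ROWS' [FORCE]. ROWS is JSON, a list of rows, each a list of 3 entries, a list of its own where there are three numbers: the shift along the tool's x, y, z in cm, then the turn about the tool's z in degrees, then the opening, from 0 (shut) to 1 (fully open). A call has 1 to 10 rows; each row shifts and turns the pose as measured when the row begins, along the tool's axes as they then stand; what a row does not reach is not made up. A row lasts 1/8 s, in which the tool goes at most 62.5 mm and 10.7 degrees, less where a joint would pass 70% of its speed; a pose out of reach is approached as far as the arm can. A call is refused whole if a number of a shift passes 6.25 or a number of a turn 10.7, either way. A call with a gripper value outside its range is refused whole. The fingers move at their own pace and stop on an object; FORCE is the grip in N (left out, the last holds). Time passes only in rows, so rows that do not move let the fingers close. It gives the time, the measured TCP pose, the force and the opening at its end, in the units of the state.
- telemetry.state(): the state, without advancing time (a new reading comes with each control period).
- viewer.grab_frame(name): name is "side" or "top"; returns a dict with "color" (400x640x3 uint8, red, green, blue), "K" (3x3 intrinsics, pixels), "k1" (the pictures are not rectified: a ray, as slopes to the right and down, at radius r is drawn at 1 + k1 r^2 times it, then the intrinsics apply), "rvec" (rotation vector, rad) and "tvec" (3), from world to camera coordinates, as OpenCV has them. Camera axes: x right, y down, z forward; pixel columns grow to the right and rows downward; lengths in mm; the calibration is good to about 2 mm. A picture is of the moment at which its call begins. There is no depth.
- job_done(): hands the job in, once; it reports no verdict.
The state is a dict: "time_s": time; "qpos": joint angles; "qvel": joint speeds; "effort": joint torques, N m; "ee_pos": TCP position; "ee_rot": TCP orientation; "force": force on the tool from outside, world axes, zero at the start; "torque": the same for the moment, N m; "gripper_width": finger opening in mm.
Only numpy, scipy, OpenCV 4.12 (cv2) and the standard library are available. Lean on these libraries where they do the work, as an engineer would, in place of code of your own. Each camera call takes 0.05 s, during which the arm holds its last target. There are 200 camera calls.

## Task

The pellet die is still jacked up under the screw of the hydraulic press: crack the release valve open just a fraction of a turn so that the ram sinks slowly, never dropping (three seconds or more for its full travel), until it is all the way down with the die on it. Then lift the die out and stand it upright in the steel tray, setting it down gently and without disturbing the mortar and bottles. Leave the valve screwed shut again.

Things in the scene. Friction and masses are not known exactly. Their poses are not given: they have to be found in the camera images.
- press: bench-top hydraulic pellet press, fixed, pale paint and steel. Origin on the bench under the ram's axis; x from its front (robot's side) to its back, y to its left, z up. Oil tank base from x -165 to +85 mm, y -125 to +125, top 110 mm high. Low pump block on its front left corner (top 156 mm), gauge 24 mm proud of the front face. Two columns, 25 mm thick, at x 0, y +90 and -90 mm.
- crosshead (a point): centre of the underside of the fixed crosshead on the two columns, on the ram's axis, 296 mm above the bench: 58 mm deep along the press's x, 240 mm wide, 40 mm thick; above it a handwheel 112 mm across, to 396 mm above the bench.
- screw_foot (a point): centre of the underside of the fixed screw foot, 36 mm across, which hangs from the crosshead on the ram's axis, 256.5 mm above the bench.
- ram (a joint): how far the ram has sunk, m: 0 raised (as at the start), 0.040 all the way down. With the valve shut it holds (it creeps 2 mm at most); with the valve open it sinks at a speed that grows with the opening, and it stops where it is when the valve is shut. It cannot be raised here.
- plate (a point): centre of the top face of the ram's round steel plate, 84 mm across and 14 mm thick, on the press's axis: 180 mm above the bench when raised, 140 mm when down. It moves with the ram.
- valve (a joint): opening of the release valve, rad: 0 shut on its stop (as at the start), growing anticlockwise seen from above, at most 3.2. Nothing happens at first: the ram begins to sink somewhere between 0.15 and 0.55 (it differs from day to day); from there each 0.1 rad more adds about 5 mm/s, up to 30 to 50 mm/s wide open. Friction 0.15 N m; it stays where it is left.
- valve_head (a point): centre of the release valve's square steel head (14 mm square, 28 mm tall) on an upright axis, front right on the press base: 122 mm before the ram's axis, 70 mm right of it, 159 mm above the bench. Its x axis lies along the T-bar, a 10 mm rod through the head, 45 mm out either way, 14 mm ball ends; it turns with the valve. Bar direction when shut varies. A gland 34 mm wide starts 28 mm below.
- die_mid (a point): the pellet die, loose, plain steel, about 0.6 kg, on the ram plate at the start; this point is on its axis, half-way up its 76 mm. Body: a cylinder 46 mm across from the foot to 52 mm up; then a plunger 18 mm across and, from 68 to 76 mm, a cap 26 mm across. z axis up. At the start the cap is 0.5 mm under the screw foot; with the ram down, 40 mm.
- tray: shallow stainless tray on the bench beside the press, to its left or right, fixed: 180 mm along its x, 140 mm along its y, rim 18 mm high, floor 3 mm thick. Origin at the centre of its underside.
- mortar: bystander: white porcelain mortar with its pestle, 96 mm across, 46 mm high (pestle to 110 mm), on the side of the press where the tray is not. Origin at the centre of its underside.
- reagent_bottle: bystander: brown reagent bottle with a black stopper, 92 mm across, 167 mm tall. Origin at the centre of its underside.
- dropper_bottle: bystander: small clear dropping bottle, 52 mm across, 125 mm tall. Origin at the centre of its underside.
Things that resemble listed ones, but are neither listed nor needed, are in the scene too. Of the things like the tray, leave any that is orange or turquoise; of the rest the larger one is meant.

How it is judged (in metres and radians):
On the way, in this order (a step that is already met when the one before it is completed fails the run):
1. the release valve is cracked open while the ram is still up (value of joint valve above 0.12 rad and value of joint ram below 0.02 m), for 0.1 s.
2. the ram has sunk all the way down with the die standing on its plate (value of joint ram above 0.037 m and horizontal distance between die_mid and plate below 0.02 m and z of die_mid in the frame of plate between 0.033 and 0.043 m and angle between die_mid's own z axis and vertical below 0.1 rad), for 0.2 s.
At the end, for the whole second after the job is handed in: the ram is all the way down (at least 37 of its 40 mm), the release valve is shut again (within 0.1 rad of its stop), and the die stands upright (within 0.1 rad) and at rest on the floor of the tray, its foot inside the rim, released (value of joint ram above 0.037 m and value of joint valve below 0.1 rad and x of die_mid in the frame of tray between -0.066 and 0.066 m and y of die_mid in the frame of tray between -0.046 and 0.046 m and z of die_mid in the frame of tray between 0.036 and 0.046 m and angle between die_mid's own z axis and vertical below 0.1 rad and linear speed of die below 0.02 m/s); the robot touches nothing.
It fails at once if the ram drops: it sinks faster than 25 mm/s (velocity of joint ram above 0.025 m/s).
It fails at once if the die is tipped by more than 0.4 rad (angle between die_mid's own z axis and vertical above 0.4 rad).
It fails at once if the die is dropped or banged down into the tray (it comes within 15 mm of standing on the floor at over 0.35 m/s) (x of die_mid in the frame of tray between -0.09 and 0.09 m and y of die_mid in the frame of tray between -0.07 and 0.07 m and z of die_mid in the frame of tray below 0.056 m and linear speed of die above 0.35 m/s).
It fails at once if the mortar or either bottle is moved by more than 30 mm (distance of any of mortar, reagent_bottle, dropper_bottle from where it was at the start of the episode above 0.03 m).
It also fails if it takes over 72 s, if anything falls off the work surface, if the arm or the gripper's body presses on something with over 40 N, if the wrist force passes 120 N, or if a joint passes its speed limit or range.

## Working session

There is one attempt and no reset: what is moved stays moved. The work goes in short steps, Python scripts to look and compute and a shell command to move; the robot and the scene stay as the last step left them, time stands still between calls to the robot, and variables do not carry over. Pictures are saved under pics/ and viewed, about 8 in all and at most 12, crops included, and the job is handed in when it is done.

```bash
mkdir -p pics
cat > h.py <<'E'
import numpy as np,cv2
from workcell import telemetry,viewer,job_done,env
def grab(n,name):
    f=viewer.grab_frame(n); cv2.imwrite(f'pics/{name}.png',f['color'][:,:,::-1]); np.save(f'pics/{name}.npy',{k:f[k] for k in('K','k1','rvec','tvec')},allow_pickle=True); return f
def cal(name): return np.load(f'pics/{name}.npy',allow_pickle=True).item()
def D(f): return np.array([f['k1'],0,0,0],float)
def ray(f,uv):
    p=cv2.undistortPoints(np.array([[uv]],float),np.array(f['K']),D(f))[0,0]
    R=cv2.Rodrigues(np.array(f['rvec'],float))[0]; t=np.array(f['tvec'],float).ravel()
    return -R.T@t, R.T@np.array([p[0],p[1],1])
def onz(f,uv,z):
    c,d=ray(f,uv); return c+d*(z-c[2])/d[2]
def proj(f,P):
    return cv2.projectPoints(np.array(P,float).reshape(-1,3),np.array(f['rvec'],float),np.array(f['tvec'],float),np.array(f['K']),D(f))[0][:,0]
E
python3 - <<'E'
from h import *
for n in('side','top'):
    f=grab(n,n+'0'); print(n,ray(f,(320,200)),f['k1'],f['K'][0][0])
print(telemetry.state())
a=cv2.imread('pics/side0.png');b=cv2.imread('pics/top0.png')
E
```

```text
side (array([ 884.0915963 , -572.39242641, 1063.2358164 ]), array([-0.32155696,  0.4630759 , -0.82610976])) 0.0014935649931563804 381.93532899705815
top (array([ 221.2518495 ,  -80.56055776, 1465.90863728]), array([ 0.21556908, -0.00754827, -0.9764922 ])) 0.03098747448228774 374.7034513277084
{'time_s': 0.1, 'qpos': array([-6.51460140e+01,  1.83479252e+01,  8.97013790e+01, -4.64454774e-04,
        7.20436049e+01, -1.14581672e+00]), 'qvel': array([ 0.02949952, -0.17343929, -0.16835225, -0.11336574, -0.00924959,
       -0.04216364]), 'effort': array([-2.46163891e-04, -4.13330734e+01, -2.32510471e+01,  7.29158660e-02,
        4.22388618e-02, -5.49587435e-05]), 'ee_pos': array([ 251.85874444, -516.37157558,  204.69159627]), 'ee_rot': array([-1.79907101e+02, -1.41638625e-03,  2.59999451e+01]), 'force': array([ 0.75423171, -0.46692716, -0.15185283]), 'torque': array([-0.02488843, -0.02939189,  0.05136526]), 'gripper_width': 91.59009695622191}
```

View pics/side0.png

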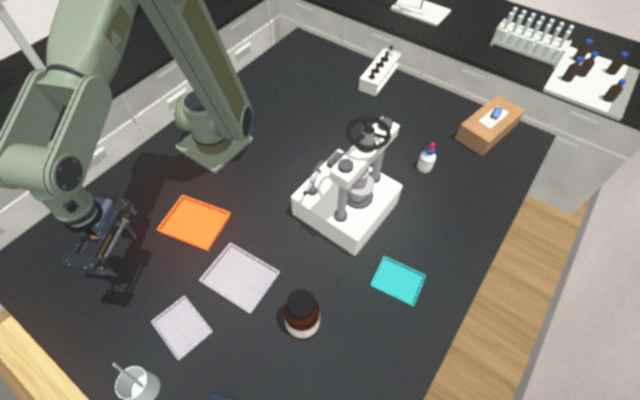

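View pics/top0.png

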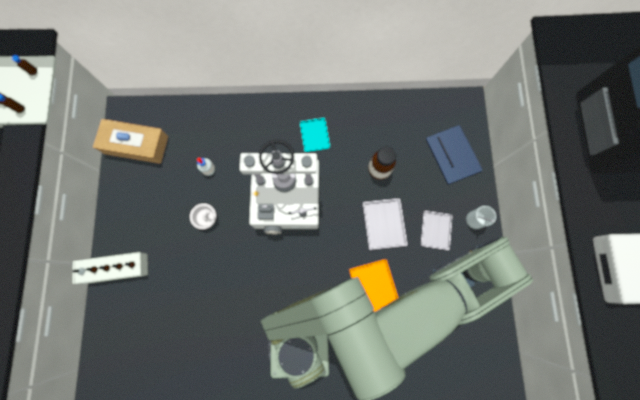

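The side view shows the press at (345,200), the larger pale tray at (240,277) with a smaller decoy at (182,327), and the reagent bottle at (302,315). The top view shows the press at (284,185), the tray at (385,223) and the mortar at (203,216). Next I'll zoom in on the press.

Run:
```python
from h import *
a=cv2.imread('pics/side0.png')[105:255,280:415];b=cv2.imread('pics/top0.png')[135:240,235:335]
a=cv2.resize(a,None,fx=4,fy=4,interpolation=cv2.INTER_CUBIC)[:600];b=cv2.resize(b,None,fx=5,fy=5,interpolation=cv2.INTER_CUBIC)
cv2.imwrite('pics/c1.png',a);cv2.imwrite('pics/c2.png',b)
```

```text
(no output)
```

View pics/c1.png

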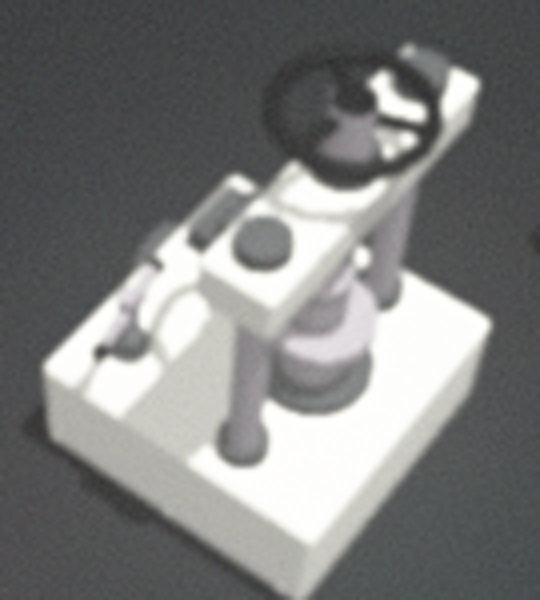

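View pics/c2.png

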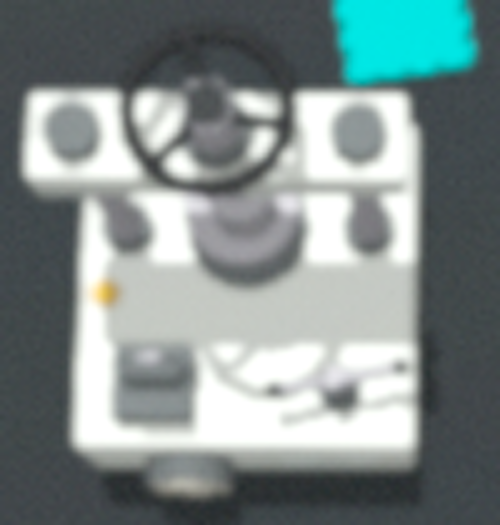

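Crop 1 (side) shows the tank-top corners at about (45,370), (300,545) and (490,325), and the T-bar balls at (100,352) and (152,258). In crop 2 (top) the balls are at (272,390) and (402,366), the front corners at (72,447) and (418,447), and the handwheel is centred near (208,112).

Run:
```python
from h import *
s,t=cal('side0'),cal('top0')
S=lambda x,y:(280+x/4-.4,105+y/4-.4); T=lambda x,y:(235+x/5-.4,135+y/5-.4)
def tri(a,b):
    c1,d1=ray(s,a);c2,d2=ray(t,b);d1/=np.linalg.norm(d1);d2/=np.linalg.norm(d2)
    k=np.linalg.lstsq(np.c_[d1,-d2],c2-c1,rcond=None)[0];p,q=c1+k[0]*d1,c2+k[1]*d2
    return (p+q)/2,np.linalg.norm(p-q)
for n,p in dict(fr=(45,370),br=(300,545),bl=(490,325)).items(): print(n,onz(s,S(*p),110).round(1))
for n,p in dict(fl=(72,447),fr=(418,447)).items(): print('top',n,onz(t,T(*p),110).round(1))
for n,p in dict(crL=(22,95),crR=(410,92),crfL=(22,183),crfR=(412,183)).items(): print('top',n,onz(t,T(*p),336).round(1))
A=tri(S(152,258),T(272,390));B=tri(S(100,352),T(402,366));print('balls',A,B)
print('wheel',tri(S(350,115),T(208,112)))
print('ballplane',onz(s,S(152,258),159),onz(s,S(100,352),159),onz(t,T(272,390),159),onz(t,T(402,366),159))
# tray: pale masks
for n in('side0','top0'):
    im=cv2.imread(f'pics/{n}.png');h=cv2.cvtColor(im,cv2.COLOR_BGR2HSV);f=cal(n)
    m=cv2.inRange(h,(100,0,120),(179,60,255)) if 0 else cv2.inRange(h,(0,0,130),(179,70,255))
    cs,_=cv2.findContours(m,cv2.RETR_EXTERNAL,cv2.CHAIN_APPROX_NONE)
    for c in cs:
        if cv2.contourArea(c)>250:
            (x,y),r,_=cv2.minAreaRect(c); P=np.array([onz(f,p,18)[:2] for p in c[:,0].astype(float)],np.float32)
            q=cv2.minAreaRect(P)
            if np.hypot(*q[0])<1500 and max(q[1])<300: print(n,(int(x),int(y)),q)
```

```text
fr [435.2 -81.5 110. ]
br [672.8 -93.9 110. ]
bl [687.9 154.8 110. ]
top fl [438.2 170.9 110. ]
top fr [431.  -81.9 110. ]
top crL [628.7 163.2 336. ]
top crR [623.7 -82.9 336. ]
top crfL [570.5 162.3 336. ]
top crfR [563.5 -82.5 336. ]
balls (array([464.61027159,  18.77010465, 166.73421819]), np.float64(3.1834794728173224)) (array([481.59088558, -71.95373384, 161.02347278]), np.float64(0.346344770994543))
wheel (array([597.44541858,  39.61630352, 381.74460534]), np.float64(1.8492756207519276))
ballplane [460.08086985  22.49682914 159.        ] [480.78925155 -70.68746099 159.        ] [467.15606187  20.56415572 159.        ] [481.87869494 -72.07154446 159.        ]
side0 (135, 381) ((420.65570068359375, -706.60791015625), (138.11434936523438, 77.02325439453125), 30.5770320892334)
side0 (180, 327) ((413.5145263671875, -541.1243896484375), (109.83745574951172, 142.7277374267578), 79.76974487304688)
side0 (238, 275) ((441.8417053222656, -341.2161865234375), (191.04212951660156, 149.07040405273438), 4.622837543487549)
side0 (25, 218) ((-283.20623779296875, -579.3968505859375), (147.02769
[... 406 characters left out ...]
p0 (616, 268) ((252.6538848876953, -1206.2584228515625), (170.32237243652344, 254.80445861816406), 89.1941909790039)
top0 (436, 229) ((410.3309020996094, -537.901123046875), (112.63469696044922, 144.52809143066406), 79.6702880859375)
top0 (480, 216) ((454.2105407714844, -717.0654296875), (79.14067077636719, 115.99297332763672), 28.816476821899414)
top0 (202, 216) ((491.3406982421875, 371.1735534667969), (103.83767700195312, 105.02259826660156), 45.57284927368164)
top0 (384, 223) ((441.7613525390625, -339.6732482910156), (191.7317352294922, 152.5375518798828), 4.461787223815918)
top0 (126, 137) ((824.6845092773438, 691.6604614257812), (133.1888885498047, 60.11577606201172), 78.62263488769531)
```

The press axis comes out at about (597,40) with yaw about -2.3°. That predicts the valve at (472,-25), and the ball midpoint gives (473,-26), so they agree; the bar lies at about 100°. The tray is at (442,-340), yaw 4.5°.

I'll push the T-bar's right end toward +x with closed fingers to open the valve, and push its left end to shut it. First I square up the tool.

```bash
cat >> h.py <<'E'
from scipy.spatial.transform import Rotation as Ro
def pose():
    s=telemetry.state(); return s,np.array(s['ee_pos']),Ro.from_euler('xyz',s['ee_rot'],degrees=True).as_matrix()
def to(p):
    s,c,R=pose(); d=R.T@(np.array(p)-c)/10; print('t',round(s['time_s'],2),'pos',c.round(1),'rot',np.round(s['ee_rot'],1),'q',np.round(s['qpos'],1),'tool cm',d.round(2),'F',np.round(s['force'],1),'w',round(s['gripper_width'],1)); return d
E
python3 -m jog '[[[0,0,-1],9.4,0],[[0,0,-1],9.4,0],[[0,0,-1],9.4,0]]'
python3 -c "
from h import *
to([428,-60,230])"
```

```text
time_s: 0.48
ee_pos: [251.2, -515.0, 232.8]
ee_rot: [-179.6, 0.2, -3.1]
force: [0.5, -1.0, -0.5]
gripper_width: 64.2
t 0.47 pos [ 251.2 -515.   232.8] rot [-179.6    0.2   -3.1] q [-65.1  17.5  86.9  -0.   76.1  27.9] tool cm [ 15.2  -46.39   0.54] F [ 0.5 -1.  -0.5] w 64.2
```

```bash
python3 -m jog '[[[1.9,-5.8,0],0,0],[[1.9,-5.8,0],0,0],[[1.9,-5.8,0],0,0],[[1.9,-5.8,0],0,0],[[1.9,-5.8,0],0,0],[[1.9,-5.8,0],0,0],[[1.9,-5.8,0],0,0],[[1.9,-5.8,0],0,0]]'
python3 -c "
from h import *
to([428,-60,167])"
```

```text
time_s: 1.48
ee_pos: [432.2, -52.5, 233.3]
ee_rot: [-179.6, 0.2, -3.7]
force: [1.0, -1.0, 0.5]
gripper_width: 0.6
t 1.48 pos [432.2 -52.5 233.3] rot [-179.6    0.2   -3.7] q [ -8.7   4.6 103.4   0.4  72.2  84.8] tool cm [-0.35  0.83  6.63] F [ 1.  -1.   0.5] w 0.6
```

```bash
python3 -m jog '[[[-0.2,0.8,3.3],0,0],[[-0.2,0,3.3],0,0],[[1.2,0,0],0,0],[[0.8,0,0],0,0]]'
python3 -c "
from h import *
to([458,-60,167])"
```

```text
time_s: 1.98
ee_pos: [450.7, -55.3, 166.7]
ee_rot: [-179.6, 0.0, -3.0]
force: [-0.2, -0.7, 0.2]
gripper_width: 0.5
t 1.98 pos [450.7 -55.3 166.7] rot [-179.6    0.    -3. ] q [ -8.8   9.2 108.    0.5  62.8  84. ] tool cm [ 0.75  0.43 -0.03] F [-0.2 -0.7  0.2] w 0.5
```

```bash
python3 -m jog '[[[0,0.6,0],0,0],[[0.3,0,0],0,0]]'; python3 -m jog '[[[0.3,0,0],0,0],[[0.3,0,0],0,0]]'; python3 -m jog '[[[0.3,0,0],0,0],[[0.3,0,0],0,0]]'
python3 - <<'E'
from h import *
for n in('side','top'): grab(n,n+'1')
a=cv2.imread('pics/side1.png')[105:255,280:415];b=cv2.imread('pics/top1.png')[135:285,235:335]
a=cv2.resize(a,None,fx=4,fy=4,interpolation=cv2.INTER_CUBIC)[:580,:430];b=cv2.resize(b,None,fx=3.6,fy=3.6,interpolation=cv2.INTER_CUBIC)
o=np.zeros((600,800,3),np.uint8);o[:a.shape[0],:430]=a;o[:540,435:795]=b
cv2.imwrite('pics/c3.png',o)
E
```

```text
time_s: 2.22
ee_pos: [455.5, -62.8, 168.5]
ee_rot: [-179.6, -0.2, -3.1]
force: [0.4, 0.2, -0.2]
gripper_width: 0.3
time_s: 2.48
ee_pos: [462.3, -63.7, 169.4]
ee_rot: [-179.6, -0.3, -3.2]
force: [0.2, -0.4, -0.5]
gripper_width: 0.5
time_s: 2.72
ee_pos: [468.6, -64.0, 169.6]
ee_rot: [-179.6, -0.3, -3.2]
force: [0.1, 0.2, 0.2]
gripper_width: 0.1
```

View pics/c3.png

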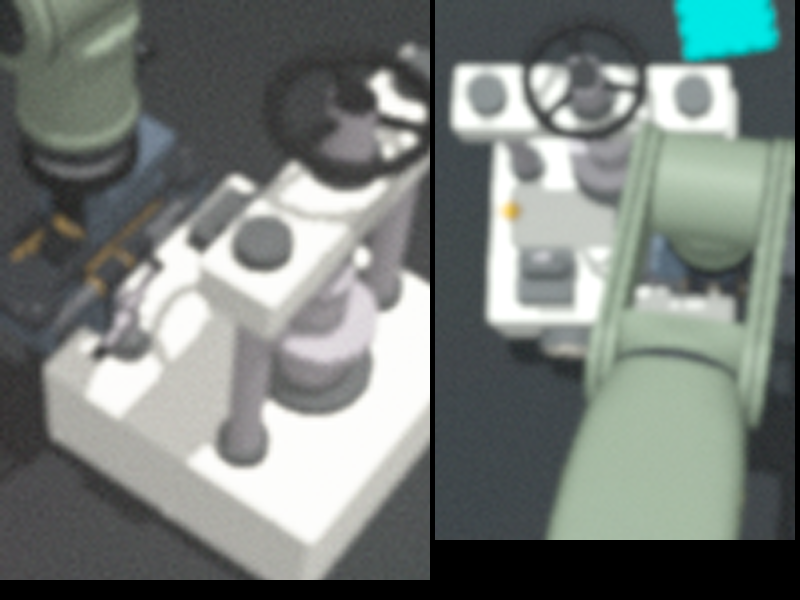

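View 6 shows the gripper just in front of the T-bar, with the bar balls still at (100,352) and (150,262), so there has been no contact yet. I'll project the tip to check.

Run:
```python
from h import *
s,c,R=pose();f=cal('side1')
for v in([0,0,0],[16,0,0],[16,0,19],[-16,0,19],[0,89,-60],[38,89,-60],[38,-89,-60]):
    print(v,((proj(f,c+R@np.array(v,float))[0]-[280,105])*4).round())
print('bar', [((proj(f,p)[0]-[280,105])*4).round().tolist() for p in ([479,-62,159],[481,-71,159],[473,-26,159],[465,19,159],[473,-26,173])])
```

```text
[0, 0, 0] [ 90. 328.]
[16, 0, 0] [107. 339.]
[16, 0, 19] [108. 354.]
[-16, 0, 19] [ 75. 332.]
[0, 89, -60] [  1. 359.]
[38, 89, -60] [ 44. 389.]
[38, -89, -60] [209. 226.]
bar [[104.0, 341.0], [98.0, 351.0], [126.0, 306.0], [153.0, 262.0], [126.0, 294.0]]
```

Run:
```python
from h import *
o=[]
for n in('side0','side1'):
    a=cv2.imread(f'pics/{n}.png')[150:210,280:330]; o.append(cv2.resize(a,(395,474),interpolation=cv2.INTER_CUBIC))
cv2.imwrite('pics/c4.png',cv2.convertScaleAbs(np.hstack(o),alpha=1.2,beta=20))
```

```text
(no output)
```

View pics/c4.png

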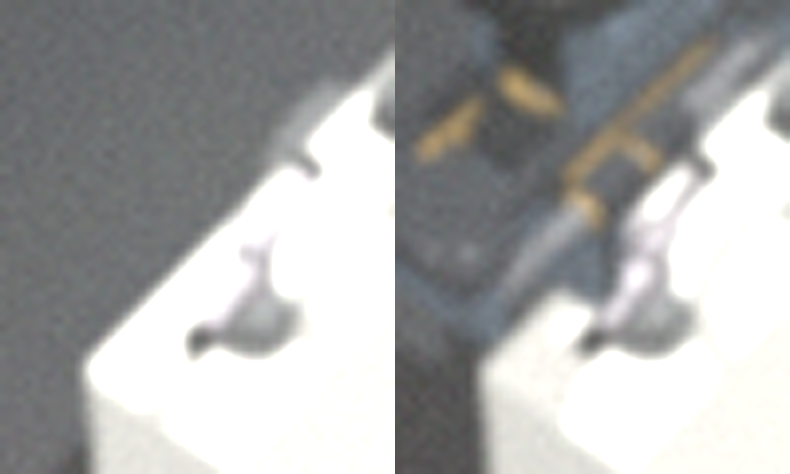

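View 7 shows the right ball unmoved at (200,340) and the fingertip just short of it. I'll keep advancing in small steps and watch the force.

```bash
for i in 1 2 3 ; do python3 -m jog '[[[0.2,0,0.05],0,0]]'|egrep 'pos|force'; done
```

```text
ee_pos: [470.7, -64.0, 169.0]
force: [-0.1, -0.9, 0.5]
ee_pos: [472.8, -64.1, 168.5]
force: [-0.3, -0.4, 1.0]
ee_pos: [474.9, -64.2, 167.9]
force: [0.3, -0.7, 0.4]
```

```bash
python3 -m jog '[[[0.2,0,0.05],0,0]]'|egrep 'pos|force'
python3 - <<'E'
from h import *
f=grab('side','side2')
a=cv2.imread('pics/side2.png')[150:210,280:330]; b=cv2.imread('pics/side0.png')[150:210,280:330]
cv2.imwrite('pics/c5.png',np.hstack([cv2.resize(x,(395,474),interpolation=cv2.INTER_CUBIC) for x in (b,a)]))
s,c,R=pose()
for v in([0,0,0],[16,0,0],[16,0,19],[16,13,19]): print(v,((proj(f,c+R@np.array(v,float))[0]-[280,150])*7.9).round())
E
```

```text
ee_pos: [477.0, -64.4, 167.3]
force: [0.3, -0.5, 0.5]
[0, 0, 0] [197. 307.]
[16, 0, 0] [230. 330.]
[16, 0, 19] [231. 360.]
[16, 13, 19] [209. 382.]
```

View pics/c5.png

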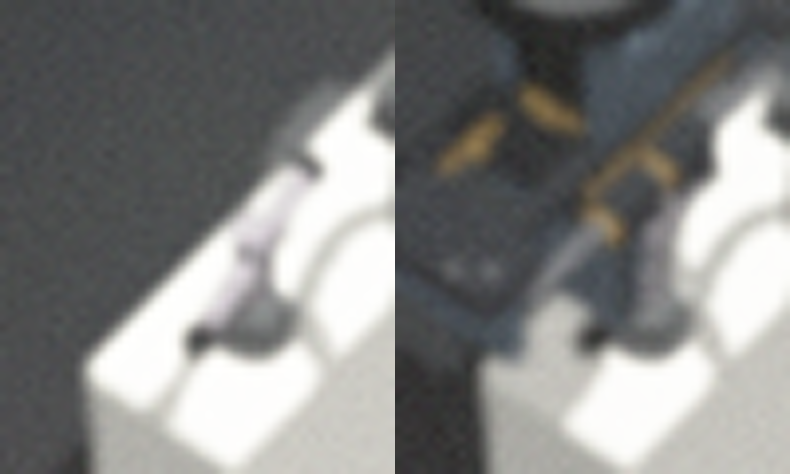

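View 8 shows the ball still at (200,340), with the fingertip apparently passing just above the bar: it is drawn about 4 px higher than predicted. I'll back off, go lower and push again.

```bash
python3 -c "
from h import *
print(env.tips_ahead)"; python3 -m jog '[[[-1.5,0,0],0,0],[[-1.5,0,0],0,0],[[0,0,1.0],0,0],[[1.0,0,0.2],0,0]]'|egrep 'pos|force';python3 -m jog '[[[0.4,0,0.05],0,0]]'|egrep 'pos|force';python3 -m jog '[[[0.3,0,0.05],0,0]]'|egrep 'pos|force';python3 -m jog '[[[0.3,0,0.05],0,0]]'|egrep 'pos|force'; python3 -m jog '[[[0.3,0,0.05],0,0]]'|egrep 'pos|force'
```

```text
19.0
ee_pos: [454.1, -62.9, 154.5]
force: [1.0, -1.0, 0.1]
ee_pos: [458.9, -63.2, 153.8]
force: [-2.6, -0.3, 1.7]
ee_pos: [461.6, -63.2, 153.3]
force: [-3.3, 1.0, 3.2]
ee_pos: [464.6, -63.0, 152.8]
force: [-3.2, 1.3, 3.6]
ee_pos: [467.2, -62.8, 152.4]
force: [-4.3, 0.8, 6.7]
```

Contact: the bar is now moving, about 0.25 rad so far. Next is a ram-sink estimator from the side view.

```bash
cat >> h.py <<'E'
AX=np.array([597.,40.])
def ram(tag):
    f=grab('side',tag); g0=cv2.cvtColor(cv2.imread('pics/side0.png'),cv2.COLOR_BGR2GRAY).astype(np.float32); g=cv2.cvtColor(cv2.imread(f'pics/{tag}.png'),cv2.COLOR_BGR2GRAY).astype(np.float32)
    best=[]
    p0=proj(f,[AX[0],AX[1],200])[0]
    pt=g0[184:210,357:376]
    for mm in np.arange(-3,44,.5):
        d=proj(f,[AX[0],AX[1],200-mm])[0]-p0
        q=cv2.getRectSubPix(g,(19,26),(357+9+d[0],184+12.5+d[1]))
        best.append((np.corrcoef(q.ravel(),pt.ravel())[0,1],mm))
    b=max(best); print('ram',b[1],'corr %.3f'%b[0],'t',round(telemetry.state()['time_s'],2)); return b[1]
E
python3 -c "
from h import *
f=cal('side0');print(proj(f,[[597,40,180],[597,40,140],[597,40,218]]))
ram('r1')"; python3 -m jog '[[[0,0,-0.1],0,0],[[0,0,0],0,0],[[0,0,0],0,0],[[0,0,0],0,0]]'|egrep 'pos|force'; python3 -c "
from h import *
ram('r2')"
```

```text
[[359.57844508 182.42702735]
 [358.30000016 190.5076004 ]
 [360.86545059 174.2927194 ]]
ram 0.0 corr 0.999 t 4.42
ee_pos: [468.4, -63.5, 153.0]
force: [-1.3, 0.7, 2.3]
ram 0.0 corr 0.999 t 4.97
```

```bash
python3 -m jog '[[[0.15,0,0],0,0],[[0.1,0,0],0,0],[[0,0,0],0,0],[[0,0,0],0,0]]'|egrep 'pos|force'; python3 -c "
from h import *
ram('r3')"; python3 -m jog '[[[0.15,0,0],0,0],[[0.1,0,0],0,0],[[0,0,0],0,0],[[0,0,0],0,0]]'|egrep 'pos|force'; python3 -c "
from h import *
ram('r4')"
```

```text
ee_pos: [469.7, -63.2, 152.8]
force: [-2.3, 1.2, 1.3]
ram 0.0 corr 0.999 t 5.53
ee_pos: [472.4, -64.0, 152.8]
force: [-2.7, 0.5, 1.5]
ram 0.0 corr 0.999 t 6.08
```

```bash
python3 -m jog '[[[0.2,0,0],0,0],[[0.1,0,0],0,0],[[0,0,0],0,0],[[0,0,0],0,0]]'|egrep 'pos|force'; python3 -c "
from h import *
ram('r5')"; python3 -m jog '[[[0.2,0,0],0,0],[[0,0,0],0,0],[[0,0,0],0,0],[[0,0,0],0,0]]'|egrep 'pos|force'; python3 -c "
from h import *
ram('r6')"
```

```text
ee_pos: [475.6, -64.3, 152.9]
force: [-3.3, 0.1, 1.7]
ram 0.5 corr 0.998 t 6.62
ee_pos: [477.6, -64.0, 153.0]
force: [-3.4, 1.0, 2.8]
ram 1.0 corr 0.994 t 7.17
```

```bash
python3 -m jog '[[[0.25,0,0],0,0],[[0,0,0],0,0],[[0,0,0],0,0],[[0,0,0],0,0]]'|egrep 'pos|force'; python3 -c "
from h import *
ram('r7')";python3 -m jog '[[[0,0,0],0,0],[[0,0,0],0,0],[[0,0,0],0,0],[[0,0,0],0,0]]'|egrep 'pos|force'; python3 -c "
from h import *
ram('r8')"
```

```text
ee_pos: [479.4, -63.2, 153.0]
force: [-4.4, 1.4, 3.4]
ram 2.0 corr 0.977 t 7.72
ee_pos: [479.4, -63.2, 153.0]
force: [-3.0, 0.2, 2.1]
ram 3.0 corr 0.954 t 8.28
```

```bash
python3 -m jog '[[[0.3,0,0],0,0],[[0,0,0],0,0],[[0,0,0],0,0],[[0,0,0],0,0]]'|egrep 'pos|force'; python3 -c "
from h import *
ram('r9')";python3 -m jog '[[[0,0,0],0,0],[[0,0,0],0,0],[[0,0,0],0,0],[[0,0,0],0,0]]'|egrep 'pos|force'; python3 -c "
from h import *
ram('r10')"
```

```text
ee_pos: [480.9, -62.2, 153.0]
force: [-4.4, 0.6, 3.3]
ram 3.5 corr 0.909 t 8.82
ee_pos: [481.0, -62.2, 153.0]
force: [-3.7, 1.4, 3.7]
ram 6.0 corr 0.859 t 9.38
```

```bash
python3 -m jog '[[[0.3,0,0],0,0],[[-1,0,0],0,0],[[-3,0,0],0,0],[[-4,0,0],0,0],[[-1,-3,0],0,0],[[0,-4,0],0,0]]'; python3 -c "
from h import *
ram('r11');to([400,8,153])"
```

```text
time_s: 10.12
ee_pos: [399.0, 10.5, 153.9]
ee_rot: [-179.5, -0.2, -3.5]
force: [1.1, -0.2, -0.3]
gripper_width: 0.5
ram 6.5 corr 0.771 t 10.18
t 10.18 pos [399.2  14.3 153.9] rot [-179.3   -0.2   -3.3] q [ -0.2   4.9 115.4   0.8  59.5  92.8] tool cm [0.11 0.63 0.09] F [-0.7  0.8  0.6] w 0.4
```

```bash
python3 -m jog '[[[0,0.5,0],0,0],[[0,0,0],0,0],[[0,0,0],0,0],[[0,0,0],0,0],[[0,0,0],0,0],[[0,0,0],0,0],[[0,0,0],0,0],[[0,0,0],0,0],[[0,0,0],0,0],[[0,0,0],0,0]]' |grep pos; python3 -c "
from h import *
ram('r12')
o=[]
for n in('r1','r10','r11','r12'):
    o.append(cv2.resize(cv2.imread(f'pics/{n}.png')[165:220,340:385],(198,242),interpolation=cv2.INTER_CUBIC))
cv2.imwrite('pics/c6.png',np.hstack(o))"
```

```text
ee_pos: [400.6, 6.8, 153.8]
ram 7.0 corr 0.609 t 11.47
```

View pics/c6.png

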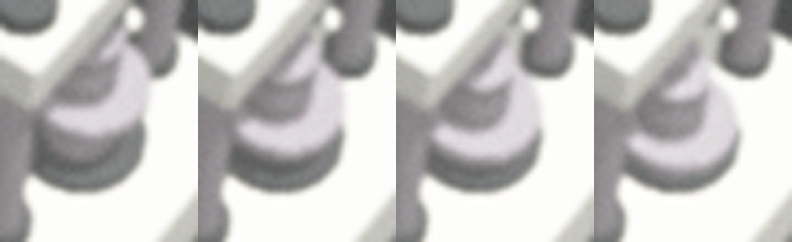

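View 9 shows the die and plate sinking steadily: the plate rim goes 133→151→157→167 px at 0.89 px/mm. The template estimate was too low, so I'll use the rim edge directly.

```bash
cat >> h.py <<'E'
def rim(tag):
    im=cv2.imread(f'pics/{tag}.png').mean(2)[180:215,357:362].mean(1)
    d=np.diff(cv2.GaussianBlur(im.reshape(-1,1),(1,3),0).ravel()); i=int(np.argmin(d[5:28]))+5
    a,b,c=d[i-1],d[i],d[i+1]; return 180+i+.5+(a-c)/(2*(a-2*b+c))
E
python3 -m jog '[[[0,0,0],0,0],[[0,0,0],0,0],[[0,0,0],0,0],[[0,0,0],0,0],[[0,0,0],0,0],[[0,0,0],0,0],[[0,0,0],0,0]]' |grep pos; python3 -c "
from h import *
ram('r13')
for k in range(1,14): print(k,round(rim(f'r{k}'),2))"
```

```text
ee_pos: [400.6, 6.9, 153.8]
ram 7.0 corr 0.609 t 12.4
1 195.0
2 194.92
3 194.91
4 194.96
5 195.23
6 195.39
7 196.29
8 197.21
9 198.49
10 199.8
11 200.64
12 187.19
13 187.21
```

The rim reached about 203 px (8 px, or 40 mm) and r12 and r13 match, so the ram is fully down after roughly 5 s of sinking. Now shut the valve.

```bash
python3 -m jog '[[[1.5,0,0],0,0],[[1.0,0,0],0,0],[[0.6,0,0],0,0]]'|egrep 'pos|force'; python3 -m jog '[[[0.5,0,0],0,0],[[0.4,0,0],0,0]]'|egrep 'pos|force';python3 -m jog '[[[0.4,0,0],0,0],[[0.4,0,0],0,0]]'|egrep 'pos|force'
```

```text
ee_pos: [425.7, 7.8, 153.5]
force: [-13.7, 8.6, 13.0]
ee_pos: [428.6, 11.1, 154.0]
force: [-9.5, 3.8, 10.8]
ee_pos: [431.7, 13.6, 154.3]
force: [-8.5, 4.8, 9.2]
```

```bash
python3 -m jog '[[[0.3,0,0],0,0],[[0.2,0,0],0,0]]'|egrep 'pos|force';python3 -m jog '[[[0.2,0,0],0,0]]'|egrep 'pos|force'
```

```text
ee_pos: [433.2, 15.0, 154.6]
force: [-5.7, 1.2, 7.1]
ee_pos: [433.7, 15.4, 154.7]
force: [-5.7, 0.5, 6.3]
```

```bash
python3 -m jog '[[[0.6,0.5,0],0,0],[[0.5,0.2,0],0,0]]'|egrep 'pos|force';python3 -m jog '[[[0.5,0,0],0,0],[[0.5,0,0],0,0]]'|egrep 'pos|force';python3 -m jog '[[[0.5,0,0],0,0],[[0.5,0,0],0,0]]'|egrep 'pos|force'
```

```text
ee_pos: [436.1, 15.4, 154.8]
force: [-8.7, 9.2, 12.9]
ee_pos: [441.5, 18.4, 155.2]
force: [-6.1, 4.1, 8.9]
ee_pos: [446.5, 20.1, 155.2]
force: [-12.5, -0.2, 12.1]
```

```bash
python3 -m jog '[[[0.5,0.3,0],0,0]]'|egrep 'pos|force';python3 -m jog '[[[0.5,0.3,0],0,0]]'|egrep 'pos|force';python3 -m jog '[[[0.5,0.3,0],0,0]]'|egrep 'pos|force'
```

```text
ee_pos: [446.5, 19.7, 155.2]
force: [-15.3, 9.8, 16.2]
ee_pos: [446.3, 19.7, 155.5]
force: [-13.7, 9.4, 16.2]
ee_pos: [446.2, 19.8, 155.7]
force: [-13.1, 8.6, 15.1]
```

The push stalled at x=446 against an expected stop of about 444, with the force rising, so the valve is on its stop. The crosshead blocks a vertical grasp, so the tool has to tilt. I'll back off, rise, and see what the arm does near its reach limits.

```bash
python3 -m jog '[[[-2,0,0],0,0],[[-4,0,-2],0,0],[[0,0,-6],0,0.5],[[0,0,-6],0,0.8],[[0,0,-6],0,0.8],[[0,0,-6],0,0.8],[[0,0,-6],0,0.8],[[0,0,-6],0,0.8]]' >/dev/null; python3 -c "
from h import *
to([0,0,0])";  python3 -m jog '[[[0,0,-6],0,0.8],[[0,0,-6],0,0.8],[[0,0,-6],0,0.8],[[0,0,-6],0,0.8]]' >/dev/null; python3 -c "
from h import *
to([0,0,0])"
```

```text
t 15.78 pos [441.2 -11.6 544.3] rot [-175.6    9.3   -3.7] q [ -6.1  10.8  53.    5.  125.6  90.4] tool cm [-34.69   6.35  60.55] F [ 0.6 -0.4  0.9] w 57.9
t 16.27 pos [453.5 -24.8 672.8] rot [-175.1    5.3   -4.2] q [ -8.   22.5  12.5   9.2 150.3  94.2] tool cm [-38.99   6.93  70.86] F [ 0.  -0.2  0.5] w 72.9
```

The wrist limit (j5 150°, j3 12°) does change the tilt, as the spec says it would ("approached as far as the arm can"). I'll keep raising so that q2 drops and the tool tilts outward.

```bash
python3 -m jog '[[[0,0,-6],0,0.8],[[0,0,-6],0,0.8],[[0,0,-6],0,0.8],[[0,0,-6],0,0.8]]' >/dev/null; python3 -c "
from h import *
to([0,0,0])"
```

```text
t 16.77 pos [386.8 -32.6 723.6] rot [-174.5   -1.7   -4.8] q [-11.5  15.8  12.3  11.5 150.4  93.2] tool cm [-40.96   6.78  70.84] F [-0.  -0.7  0.9] w 72.8
```

```bash
python3 -m jog '[[[-3.5,0,-5],0,0.8],[[-3.5,0,-5],0,0.8],[[-3.5,0,-5],0,0.8],[[-3.5,0,-5],0,0.8]]' >/dev/null; python3 -c "
from h import *
to([0,0,0])"
```

```text
t 17.27 pos [270.1 -21.2 787.3] rot [-174.1  -12.8   -5.9] q [-17.6   4.8  12.3  17.1 150.4  93.4] tool cm [-43.87   7.9   70.32] F [ 0.1 -0.4  0.1] w 73.0
```

```bash
python3 -m jog '[[[-2,0,-5.9],0,0.8],[[-2,0,-5.9],0,0.8],[[-2,0,-5.9],0,0.8],[[-2,0,-5.9],0,0.8],[[-2,0,-5.9],0,0.8],[[-2,0,-5.9],0,0.8]]' >/dev/null; python3 -c "
from h import *
to([0,0,0])"
```

```text
t 18.02 pos [147.1  20.3 824.3] rot [-175.6  -22.8   -7.1] q [ -3.7  -5.9  12.3   6.2 150.4  98.5] tool cm [-45.21   9.22  69.9 ] F [0.5 0.6 0.3] w 73.0
```

```bash
python3 -m jog '[[[-4,0,-4.7],0,0.8],[[-4,0,-4.7],0,0.8],[[-4,0,-4.7],0,0.8],[[-4,0,-4.7],0,0.8]]' >/dev/null; python3 -c "
from h import *
to([0,0,0])"
```

```text
t 18.52 pos [  7.3  25.9 839.6] rot [-172.   -33.7   -7.6] q [  2.5 -17.2  12.3   4.8 150.4 102.5] tool cm [-46.88  12.34  68.6 ] F [-0.1  1.1 -0.7] w 72.9
```

```bash
python3 -m jog '[[[-4,0,-4.7],0,0.8],[[-4,0,-4.7],0,0.8],[[-4,0,-4.7],0,0.8]]' >/dev/null; python3 -c "
from h import *
to([380,40,430])
s,c,R=pose();print(R.round(3))"
```

```text
t 18.9 pos [-100.4   33.9  832.4] rot [-168.6  -41.9   -9.3] q [  1.4 -26.   12.3   8.4 150.4 105.3] tool cm [ 8.29  3.96 62.  ] F [-0.1  0.   0.4] w 72.9
[[ 0.734 -0.028  0.679]
 [-0.121 -0.989  0.089]
 [ 0.668 -0.147 -0.729]]
```

Tilt is 43° with heading 7.5°. I'll turn -12.4° about the tool z to level the jaws, and try to bring the heading down toward -2° with a sideways push.

```bash
python3 -m jog '[[[-2,-5,-3],-6.2,0.8],[[-2,-5,-3],-6.2,0.8]]' >/dev/null
cat >> h.py <<'E'
def ori():
    s,c,R=pose(); z=R[:,2]; print('t',round(s['time_s'],2),'pos',c.round(1),'q',np.round(s['qpos'],1),'tilt %.1f head %.1f jawz %.1f turn %.1f'%(np.degrees(np.arccos(-z[2])),np.degrees(np.arctan2(z[1],z[0])),np.degrees(np.arcsin(R[2,1])),np.degrees(np.arctan(R[2,1]/R[2,0]))))
E
python3 -c "
from h import *
ori()"; python3 -m jog '[[[-2,-5,-3],0,0.8],[[-2,-5,-3],0,0.8]]' >/dev/null;python3 -c "
from h import *
ori()"
```

```text
t 19.15 pos [-149.2  128.6  816.3] q [-11.5 -30.4  12.3  29.9 150.4 102.4] tilt 46.1 head 8.5 jawz 0.0 turn 0.0
t 19.4 pos [-205.5  213.7  784.5] q [-19.  -35.9  12.3  46.7 150.4 113.4] tilt 48.6 head 9.6 jawz -0.4 turn -0.5
```

```bash
python3 -m jog '[[[-1,5.5,-2],0,0.8],[[-1,5.5,-2],0,0.8],[[-1,5.5,-2],0,0.8],[[-1,5.5,-2],0,0.8],[[-1,5.5,-2],0,0.8],[[-1,5.5,-2],0,0.8]]' >/dev/null;python3 -c "
from h import *
ori()"
```

```text
t 20.15 pos [-240.  -123.5  785.9] q [ 19.1 -39.8  12.3 -16.9 150.4  81.2] tilt 56.5 head 9.2 jawz -0.4 turn -0.5
```

```bash
python3 -c "
from h import *
to([250,0,690])"
```

```text
t 20.15 pos [-240.  -123.5  785.9] rot [-179.2  -56.4    8.2] q [ 19.1 -39.8  12.3 -16.9 150.4  81.2] tool cm [19.79 -4.54 47.26] F [-0.5  0.3  0.4] w 73.1
```

```bash
python3 -m jog '[[[2,-0.5,4.7],0,0.8],[[2,-0.5,4.7],0,0.8],[[2,-0.5,4.7],0,0.8],[[2,-0.5,4.7],0,0.8],[[2,-0.5,4.7],0,0.8]]' >/dev/null; python3 -c "
from h import *
ori();to([250,0,690])"
```

```text
t 20.77 pos [-10.2 -65.8 757.3] q [ 23.  -48.   61.  -12.  108.7  94.2] tilt 58.5 head 9.6 jawz -0.9 turn -1.0
t 20.77 pos [-10.2 -65.8 757.3] rot [-178.3  -58.5    7.7] q [ 23.  -48.   61.  -12.  108.7  94.2] tool cm [ 8.2  -2.27 26.33] F [0.6 0.4 0.6] w 73.2
```

```bash
python3 -m jog '[[[1.7,-0.5,5.3],0,0.8],[[1.7,-0.5,5.3],0,0.8],[[1.7,-0.5,5.3],0,0.8],[[1.7,-0.5,5.3],0,0.8],[[1.7,-0.5,5.3],0,0.8]]' >/dev/null; python3 -c "
from h import *
ori();to([455,17,262])"
```

```text
t 21.4 pos [231.6 -11.2 694.5] q [ 52.9 -40.7  84.2 -36.2  87.5 119.7] tilt 58.5 head 9.2 jawz -1.1 turn -1.3
t 21.4 pos [231.6 -11.2 694.5] rot [-177.9  -58.5    6.7] q [ 52.9 -40.7  84.2 -36.2  87.5 119.7] tool cm [-25.12   1.34  41.77] F [ 0.5 -1.3 -0.6] w 73.2
```

```bash
python3 -m jog '[[[2.5,-0.3,4.5],0,0.8],[[2.8,-0.3,4.5],0,0.8],[[2.8,-0.3,4.5],0,0.8],[[2.8,-0.3,4.5],0,0.8]]' >/dev/null; python3 -c "
from h import *
ori();to([455,17,262])"
```

```text
t 21.9 pos [283.1 -25.2 670.7] q [104.7 -40.   85.1 -66.5 117.9 140.2] tilt 54.6 head 8.9 jawz 2.2 turn 2.7
t 21.9 pos [283.1 -25.2 670.7] rot [176.3 -54.5  13.5] q [104.7 -40.   85.1 -66.5 117.9 140.2] tool cm [-22.98  -2.59  38.06] F [-0.4 -0.3 -0.5] w 72.8
```

```bash
python3 -m jog '[[[2.5,1,4],0,0.8],[[2.5,1,4],0,0.8],[[2.5,0,4],0,0.8]]' >/dev/null; python3 -c "
from h import *
ori();to([455,17,262])"
```

```text
t 22.27 pos [333.5 -47.  641.9] q [123.6 -46.   89.  -77.  128.2 143.6] tilt 55.0 head 12.7 jawz 0.5 turn 0.6
t 22.27 pos [333.5 -47.  641.9] rot [179.1 -55.   13.7] q [123.6 -46.   89.  -77.  128.2 143.6] tool cm [-23.49  -3.83  32.64] F [-0.7 -0.5  0.3] w 72.8
```

I need the arm geometry to see which side of the base axis the wrist is on, so I'll fit it quickly from logged poses.

```bash
cat > fk.py <<'E'
import numpy as np
from scipy.optimize import least_squares
from scipy.spatial.transform import Rotation as Ro
P=[([-65.146,18.348,89.701,0,72.04,-1.1],[251.86,-516.37,204.69]),([-65.1,17.5,86.9,0,76.1,27.9],[251.2,-515,232.8]),([-8.7,4.6,103.4,.4,72.2,84.8],[432.2,-52.5,233.3]),([-8.8,9.2,108,.5,62.8,84],[450.7,-55.3,166.7]),([-.2,4.9,115.4,.8,59.5,92.8],[399.2,14.3,153.9]),([-6.1,10.8,53,5,125.6,90.4],[441.2,-11.6,544.3]),([-8,22.5,12.5,9.2,150.3,94.2],[453.5,-24.8,672.8]),([-17.6,4.8,12.3,17.1,150.4,93.4],[270.1,-21.2,787.3]),([1.4,-26,12.3,8.4,150.4,105.3],[-100.4,33.9,832.4]),([19.1,-39.8,12.3,-16.9,150.4,81.2],[-240,-123.5,785.9]),([23,-48,61,-12,108.7,94.2],[-10.2,-65.8,757.3]),([52.9,-40.7,84.2,-36.2,87.5,119.7],[231.6,-11.2,694.5]),([104.7,-40,85.1,-66.5,117.9,140.2],[283.1,-25.2,670.7]),([123.6,-46,89,-77,128.2,143.6],[333.5,-47,641.9])]
def fk(p,q,s4=1):
    d1,a1,L2,a3,L3,L6=p; q=np.radians(q)
    Rz=lambda a:Ro.from_euler('z',a).as_matrix(); Ry=lambda a:Ro.from_euler('y',a).as_matrix()
    R=Rz(q[0]); x=R@[a1,0,d1]; R=R@Ry(q[1]); x=x+R@[0,0,L2]; R=R@Ry(q[2]); x=x+R@[a3,0,L3]
    w=x.copy(); R=R@Rz(s4*q[3])@Ry(q[4]); return w,x+R@[0,0,L6],R@Rz(q[5])
def res(p,s4): return np.concatenate([fk(p,q,s4)[1]-t for q,t in P])
def fit():
    return min((least_squares(res,[350,0,350,0,350,230],args=(s,)) for s in (1,-1)),key=lambda r:r.cost)
E
python3 - <<'E'
from fk import *
r=fit();print(r.x.round(1),r.fun.reshape(-1,3).round(0).tolist())
for q,t in P[-5:]: print(fk(r.x,q)[0].round(0))
from h import *
print(fk(r.x,P[-1][0])[2].round(2),pose()[2].round(2))
E
```

```text
[137.4   0.6 588.9  26.3 416.7 336.7] [[-11.0, -4.0, 1.0], [-10.0, -4.0, 1.0], [-2.0, -11.0, 1.0], [-2.0, -11.0, 2.0], [-1.0, -12.0, 1.0], [-0.0, -12.0, 1.0], [-1.0, -12.0, 1.0], [-4.0, -12.0, 1.0], [-2.0, -12.0, 0.0], [1.0, -10.0, -0.0], [1.0, -10.0, -1.0], [5.0, -5.0, -3.0], [4.0, 5.0, -2.0], [2.0, 8.0, -1.0]]
[-515. -178.  972.]
[-292. -124.  932.]
[-47. -62. 868.]
[ 16. -62. 864.]
[  66. -100.  833.]
[[-0.23  0.56  0.8 ]
 [ 0.97  0.14  0.18]
 [-0.01  0.82 -0.57]] [[ 0.56  0.23  0.8 ]
 [ 0.14 -0.97  0.18]
 [ 0.82  0.01 -0.57]]
```

```bash
cat >> fk.py <<'E'
def fk2(p,q):
    d1,a1,L2,a3,L3,L6,b=p; w,x,R=fk(p[:6],q); a=np.radians(q[0]); o=np.array([-np.sin(a),np.cos(a),0])*b
    return w+o,x+o,R@Ro.from_euler('z',-90,degrees=True).as_matrix()
def fit2(): return least_squares(lambda p:np.concatenate([fk2(p,q)[1]-t for q,t in P]),[137,0,589,26,417,337,12]).x
lo=np.array([-177,-47.5,12.5,-76,3,-146]);hi=np.array([177,115,149,256,150,146])
def ik(p,t,R,q0):
    f=lambda q:np.r_[fk2(p,q)[1]-t,300*Ro.from_matrix(fk2(p,q)[2].T@R).as_rotvec()]
    r=least_squares(f,np.clip(q0,lo+.1,hi-.1),bounds=(lo,hi),x_scale=50.); return r.x,np.abs(r.fun).max()
E
python3 - <<'E'
from fk import *
from h import *
p=fit2();print(p.round(1));s,c,R=pose();print(fk2(p,s['qpos'])[1]-c,(fk2(p,s['qpos'])[2].T@R).round(2).tolist())
h=np.radians(10)
for tl in(45,55):
  a=np.radians(tl);z=np.array([np.sin(a)*np.cos(h),np.sin(a)*np.sin(h),-np.cos(a)]);y=np.array([np.sin(h),-np.cos(h),0]);Rd=np.c_[np.cross(y,z),y,z]
  for n,t in dict(die=[589,39,174],app=[460,18,260],up=[560,39,300],tray=[445,-340,37],trayup=[445,-340,150],out=[300,-100,300],hi=[400,0,600],hi2=[250,0,650]).items():
    q,e=ik(p,np.array(t,float),Rd,[0,0,100,0,70,90]); print(tl,n,q.round(0),round(e,1))
E
```

```text
[140.    0.  592.   25.2 417.  344.1  11.4]
[ 0.137406   -0.06447729 -0.06790087] [[-1.0, -0.0, 0.0], [0.0, -1.0, 0.0], [0.0, 0.0, 1.0]]
45 die [ -1.   7. 130. 116.   8. 146.] 9.5
45 app [  0. -12. 140. 118.   3. 146.] 40.5
45 up [  2.  -4. 130. 119.   3. 146.] 54.5
45 tray [-63.  27. 126.  79.  44. 128.] 0.0
45 trayup [-64.  16. 122.  66.  49. 146.] 8.5
45 out [-94. -21. 137.  51.  84. 146.] 41.6
45 hi [-150.  -46.  104.   57.  150.  146.] 97.3
45 hi2 [-143.  -33.   92.   48.  150.  146.] 74.2
55 die [ -4.   9. 136. 148.  22. 112.] 0.0
55 app [-10. -13. 142. 112.  16. 146.] 14.9
55 up [ -1.  -6. 131. 118.   8. 146.] 19.0
55 tray [-68.  33. 129.  89.  53. 112.] 0.0
55 trayup [-68.  19. 124.  76.  56. 134.] 0.0
55 out [-94. -19. 139.  56.  85. 146.] 17.0
55 hi [ -0. -32. 129. 120.   3. 146.] 151.9
55 hi2 [-143.  -31.  100.   53.  150.  146.] 81.6
```

```bash
sed -i "s/euler('z',-90,degrees/euler('z',90,degrees/" fk.py
cat >> fk.py <<'E'
def Rt(tl,hd):
    h,a=np.radians(hd),np.radians(tl);z=np.array([np.sin(a)*np.cos(h),np.sin(a)*np.sin(h),-np.cos(a)]);y=np.array([np.sin(h),-np.cos(h),0]);return np.c_[np.cross(y,z),y,z]
E
python3 - <<'E'
from fk import *
p=fit2()
S=[[0,0,120,0,30,90],[0,0,120,90,30,0],[0,0,120,90,30,90],[0,0,120,180,30,-90],[-60,20,120,80,40,0]]
for tl in(40,45,55):
 for hd in(-3,10):
  for n,t in dict(die=[589,39,174],app=[460,25,270],tray=[445,-340,37],trayup=[445,-340,150],hi=[250,0,550]).items():
    r=[ik(p,np.array(t,float),Rt(tl,hd),q0) for q0 in S]; ok={tuple(q.round(0).astype(int).tolist()) for q,e in r if e<1}
    print(tl,hd,n,sorted(ok) or ['FAIL',min(e for q,e in r)])
E
```

```text
40 -3 die [(6, 7, 124, -31, 11, 127)]
40 -3 app [(6, -13, 126, -12, 28, 108)]
40 -3 tray [(-57, 23, 130, 89, 31, -46)]
40 -3 trayup [(-57, 11, 123, 61, 37, -12)]
40 -3 hi [(0, -35, 95, -2, 81, 93)]
40 10 die [(-2, 7, 124, 37, 12, 45)]
40 10 app [(-6, -13, 126, 20, 30, 60)]
40 10 tray [(-60, 25, 125, 72, 40, -42)]
40 10 trayup [(-60, 15, 118, 55, 48, -19)]
40 10 hi [(-63, -34, 95, 39, 102, 31)]
45 -3 die ['FAIL', np.float64(7.594654990990064)]
45 -3 app [(7, -14, 130, -19, 21, 115)]
45 -3 tray [(-60, 25, 133, 99, 37, -58)]
45 -3 trayup [(-60, 12, 126, 72, 39, -25)]
45 -3 hi [(-67, -40, 98, 40, 96, 39), (10, -38, 98, -9, 76, 101)]
45 10 die [(-2, 7, 128, 83, 9, -2)]
45 10 app [(-7, -14, 129, 31, 24, 49)]
45 10 tray [(-63, 27, 126, 79, 44, -52)]
45 10 trayup [(-63, 16, 120, 63, 50, -29)]
45 10 hi [(-91, -35, 98, 51, 117, 13)]
55 -3 die [(8, 9, 136, 206, 21, -108)]
55 -3 app ['FAIL', np.float64(4.857384854055891)]
55 -3 tray [(-65, 31, 137, 110, 50, -77)]
55 -3 trayup [(-65, 15, 132, 91, 46, -48)]
55 -3 hi [(-6, -44, 105, 3, 64, 87)]
55 10 die [(-4, 9, 136, 148, 22, -68)]
55 10 app [(-11, -15, 137, 75, 18, 3)]
55 10 tray [(-68, 33, 129, 89, 53, -68)]
55 10 trayup [(-68, 19, 124, 76, 56, -46)]
55 10 hi [(-131, -35, 105, 59, 143, -12), (72, -46, 105, -47, 88, 139)]
```

```bash
cat > sim.py <<'E'
from fk import *
from h import pose
p=fit2();s,c,R=pose();q=np.array(s['qpos']);w0=fk2(p,q)[0];print('wrist',w0.round(0),'z',R[:,2].round(3))
def run(wps,q,R,n0=45):
    w=fk2(p,q)[0]
    for g in wps:
        g=np.array(g,float);n=int(np.ceil(np.linalg.norm(g-w)/n0))
        for k in range(1,n+1):
            t=w+(g-w)*k/n+R[:,2]*p[5]; qn,e=ik(p,t,R,q); d=np.abs(qn-q).max(); q=qn
            print(k,t.round(0),q.round(0),'e%.1f dq%.0f'%(e,d))
        w=g
    return q
E
python3 - <<'E'
from sim import *
run([[-40,-105,870],[-120,-70,890],[-130,11,900],[0,11,870],[160,0,800],[170,-50,460],[318,-30,370]],q,R)
E
```

```text
wrist [  59. -109.  839.] z [ 0.799  0.18  -0.573]
1 [301. -46. 652.] [109. -44.  88. -68. 119. 140.] e0.0 dq14
2 [268. -44. 662.] [ 92. -43.  86. -58. 109. 134.] e0.0 dq17
3 [235. -43. 673.] [ 75. -43.  84. -48. 100. 126.] e0.0 dq17
1 [195. -26. 683.] [ 53. -43.  82. -32.  93. 114.] e0.0 dq22
2 [155.  -8. 693.] [ 35. -43.  80. -18.  91. 102.] e0.0 dq18
1 [150.  32. 698.] [ 18. -42.  79.  -5.  88.  93.] e0.0 dq17
2 [145.  73. 703.] [  0. -42.  78.  10.  89.  82.] e0.0 dq18
1 [188.  73. 693.] [  0. -40.  81.  10.  84.  81.] e0.0 dq5
2 [232.  73. 683.] [  1. -38.  84.  10.  80.  81.] e0.0 dq5
3 [275.  73. 673.] [  0. -35.  86.  11.  75.  79.] e0.2 dq4
1 [315.  70. 655.] [ -5. -33.  88.  15.  71.  74.] e0.0 dq5
2 [355.  67. 638.] [ -4. -30.  91.  15.  66.  73.] e0.0 dq5
3 [395.  65. 620.] [ -4. -27.  93.  16.  62.  72.] e0.0 dq5
4 [435.  62. 603.] [ -4. -24.  94.  16.  57.  71.] e0.0 dq4
1 [436.  56. 560.] [ -6. -25. 100.  20.  53.  66.] e0.0 dq6
2 [438.  49. 518.] [ -8. -25. 106.  23.  48.  61.] e0.0 dq6
3 [439.  43. 475.] [-10. -25. 112.  28.  44.  55.] e0.0 dq6
4 [440.  37. 433.] [-13. -25. 118.  33.  40.  48.] e0.0 dq7
5 [441.  31. 390.] [-15. -24. 123.  40.  35.  39.] e0.0 dq9
6 [443.  24. 348.] [-16. -22. 129.  49.  32.  27.] e0.0 dq11
7 [444.  18. 305.] [-18. -19. 134.  62.  29.  12.] e0.0 dq15
8 [445.  12. 263.] [-20. -15. 139.  77.  27.  -7.] e0.0 dq19
1 [482.  17. 240.] [-15.  -9. 139.  94.  23. -22.] e0.0 dq16
2 [519.  22. 218.] [-12.  -2. 138. 111.  22. -38.] e0.0 dq18
3 [556.  27. 195.] [ -9.   4. 137. 126.  22. -52.] e0.0 dq14
4 [593.  32. 173.] [ -7.   9. 135. 136.  24. -61.] e0.0 dq10
```

The model matches exactly, and it shows the wrist crossed the base axis on the wrong branch. A simulated path gets it back over the axis and on to the die with the current tilt, so I'll follow that.

```bash
python3 -c "
from h import *
to([235,-43,675])"
```

```text
t 22.27 pos [333.5 -47.  641.9] rot [179.1 -55.   13.7] q [123.6 -46.   89.  -77.  128.2 143.6] tool cm [-2.72 -2.58 -9.7 ] F [-0.7 -0.5  0.3] w 72.8
```

```bash
python3 -m jog '[[[-0.6,-0.5,-2],0,0.8],[[-0.6,-0.6,-2.4],0,0.8],[[-0.6,-0.6,-2.4],0,0.8],[[-0.6,-0.6,-2.4],0,0.8]]' >/dev/null; python3 -c "
from h import *
ori();to([155,0,695])"
```

```text
t 22.77 pos [240.4 -48.7 673.1] q [ 79.2 -43.7  84.  -49.8 102.5 127.4] tilt 55.1 head 13.7 jawz -0.3 turn -0.4
t 22.77 pos [240.4 -48.7 673.1] rot [-179.5  -55.1   13.1] q [ 79.2 -43.7  84.  -49.8 102.5 127.4] tool cm [-2.33 -6.74 -7.11] F [-0.5 -0.4 -0.5] w 73.2
```

```bash
python3 -m jog '[[[-0.6,-1.2,-1.8],0,0.8],[[-0.6,-1.4,-1.8],0,0.8],[[-0.6,-1.4,-1.8],0,0.8],[[-0.6,-1.4,-1.8],0,0.8],[[0,-1.6,0],0,0.8]]' >/dev/null; python3 -c "
from h import *
ori();to([145,79,703])"
```

```text
t 23.4 pos [146.   -3.5 697.4] q [ 31.3 -44.   79.6 -15.2  89.9 101.7] tilt 55.9 head 12.8 jawz -0.8 turn -1.0
t 23.4 pos [146.   -3.5 697.4] rot [-178.5  -55.9   11. ] q [ 31.3 -44.   79.6 -15.2  89.9 101.7] tool cm [ 1.29 -8.09  1.12] F [-0.3 -0.2 -0. ] w 73.2
```

```bash
python3 -m jog '[[[0.4,-2.5,0.4],0,0.8],[[0.4,-2.5,0.4],0,0.8],[[0.4,-2.3,0.4],0,0.8]]' >/dev/null; python3 -c "
from h import *
ori();to([300,76,665])
from fk import *
p=fit2();s,c,R=pose();print(fk2(p,s['qpos'])[0])"
```

```text
t 23.77 pos [143.9  71.8 702.8] q [  0.4 -43.   79.5   9.9  87.8  84.1] tilt 56.4 head 12.3 jawz -0.9 turn -1.1
t 23.77 pos [143.9  71.8 702.8] rot [-178.3  -56.4   10.3] q [  0.4 -43.   79.5   9.9  87.8  84.1] tool cm [ 5.4   2.82 14.87] F [-0.6 -0.3  0.8] w 73.0
[-136.29814251   10.44566422  893.24631033]
```

```bash
python3 -m jog '[[[1.35,0.8,3.7],0,0.8],[[1.35,0.8,3.7],0,0.8]]' >/dev/null; python3 -c "
from h import *
ori();to([350,72.5,640])
from fk import *
p=fit2();s,c,R=pose();print(fk2(p,s['qpos'])[0])"
```

```text
t 24.02 pos [221.5  67.9 687.3] q [ -0.6 -39.4  84.5  10.   78.5  82.6] tilt 57.1 head 11.1 jawz -0.9 turn -1.1
t 24.02 pos [221.5  67.9 687.3] rot [-178.3  -57.1    9.2] q [ -0.6 -39.4  84.5  10.   78.5  82.6] tool cm [ 2.97  1.98 13.23] F [0.2 0.8 0.6] w 73.2
[-62.14014069  12.03912277 874.2314934 ]
```

```bash
python3 -m jog '[[[1,0.6,4.4],0,0.8],[[1,0.6,4.4],0,0.8],[[1,0.6,4.4],0,0.8]]' >/dev/null; python3 -c "
from h import *
ori();to([435,60,600])
from fk import *
p=fit2();s,c,R=pose();print(fk2(p,s['qpos'])[0])"
```

```text
t 24.4 pos [336.8  57.9 643. ] q [  1.2 -32.6  91.8   7.3  64.3  83.9] tilt 56.9 head 9.0 jawz -1.2 turn -1.4
t 24.4 pos [336.8  57.9 643. ] rot [-177.9  -56.9    6.5] q [  1.2 -32.6  91.8   7.3  64.3  83.9] tool cm [ 1.74  1.3  10.5 ] F [-0.3  1.   0.9] w 73.2
[ 51.83754048  12.4712811  830.70724142]
```

Run:
```python
from sim import *
o=R[:,2]*p[5]
W=lambda *a:[np.array(x,float)-o for x in a]
run(W([435,50,600],[440,30,300],[450,18,265],[588,38,176],[588,38,200],[440,20,205],[430,10,260],[430,-340,220],[440,-340,38]),q,R,60)
```

```text
wrist [ 52.  12. 831.] z [ 0.828  0.132 -0.546]
1 [386.  54. 621.] [ -2. -29.  94.  10.  59.  80.] e0.0 dq6
2 [435.  50. 600.] [ -3. -25.  96.  12.  53.  78.] e0.0 dq5
1 [436.  47. 550.] [ -4. -26. 104.  15.  47.  74.] e0.0 dq7
2 [437.  43. 500.] [ -5. -27. 111.  18.  41.  70.] e0.0 dq7
3 [438.  40. 450.] [ -6. -27. 117.  23.  35.  64.] e0.0 dq7
4 [438.  37. 400.] [ -7. -26. 124.  30.  29.  56.] e0.0 dq8
5 [439.  33. 350.] [ -9. -24. 130.  41.  23.  43.] e0.0 dq13
6 [440.  30. 300.] [-10. -21. 137.  63.  18.  19.] e0.0 dq23
1 [450.  18. 265.] [-13. -16. 140.  88.  19.  -9.] e0.0 dq28
1 [496.  25. 235.] [ -9.  -7. 141. 121.  17. -40.] e0.0 dq33
2 [542.  31. 206.] [ -6.   1. 139. 143.  21. -61.] e0.0 dq22
3 [588.  38. 176.] [ -4.   9. 137. 154.  25. -72.] e0.0 dq11
1 [588.  38. 200.] [ -4.   6. 135. 148.  20. -66.] e0.0 dq6
1 [539.  32. 202.] [ -6.   1. 140. 144.  21. -63.] e0.0 dq5
2 [489.  26. 203.] [ -9.  -4. 145. 137.  22. -58.] e0.0 dq7
3 [440.  20. 205.] [-13. -10. 148. 125.  23. -49.] e0.0 dq12
1 [430.  10. 260.] [-18. -18. 142.  85.  23.  -9.] e0.0 dq40
1 [430. -48. 253.] [-37. -14. 141.  83.  37. -19.] e0.0 dq19
2 [ 430. -107.  247.] [-49.  -9. 139.  80.  47. -26.] e0.0 dq13
3 [ 430. -165.  240.] [-58.  -3. 136.  77.  52. -30.] e0.0 dq9
4 [ 430. -223.  233.] [-64.   2. 132.  75.  56. -33.] e0.0 dq6
5 [ 430. -282.  227.] [-68.   8. 127.  73.  59. -35.] e0.0 dq5
6 [ 430. -340.  220.] [-71.  13. 122.  71.  61. -35.] e0.0 dq6
1 [ 432. -340.  174.] [-71.  17. 125.  75.  59. -43.] e0.0 dq8
2 [ 435. -340.  129.] [-70.  22. 127.  80.  57. -52.] e0.0 dq9
3 [ 438. -340.   84.] [-70.  28. 129.  85.  56. -61.] e0.0 dq9
4 [ 440. -340.   38.] [-70.  33. 131.  91.  55. -70.] e0.0 dq9
```

```bash
python3 -m jog '[[[0.9,0.3,4.5],-1.4,0.8],[[0.9,0.3,4.5],0,0.8]]' >/dev/null; python3 -c "
from h import *
ori();to([440,35,370])"
```

```text
t 24.65 pos [423.5  63.  607.9] q [  3.2 -26.1  95.5   5.7  53.7  83.6] tilt 57.1 head 8.7 jawz 0.0 turn 0.0
t 24.65 pos [423.5  63.  607.9] rot [180.  -57.1   8.8] q [  3.2 -26.1  95.5   5.7  53.7  83.6] tool cm [-19.32   3.01  13.93] F [ 0.4 -0.1  0.5] w 73.0
```

```bash
python3 -m jog '[[[-3.8,0.8,2.6],0,0.8],[[-3.8,0.7,2.6],0,0.8],[[-3.8,0.5,2.6],0,0.8],[[-3,0.5,2.3],0,0.8],[[-2.5,0.5,2],0,0.8]]' >/dev/null; python3 -c "
from h import *
ori();to([450,20,268])"
```

```text
t 25.27 pos [438.3  26.2 391.6] q [ -8.9 -25.5 125.4  31.   27.5  53. ] tilt 57.2 head 7.6 jawz -0.1 turn -0.1
t 25.27 pos [438.3  26.2 391.6] rot [-179.8  -57.2    7.4] q [ -8.9 -25.5 125.4  31.   27.5  53. ] tool cm [-9.8   0.79  7.6 ] F [-0.2  0.3 -0.9] w 72.8
```

```bash
python3 -m jog '[[[-2,0.2,1.6],0,0.8],[[-2,0.2,1.6],0,0.8],[[-1.6,0.2,1.3],0,0.8],[[-1.4,0.1,1],0,0.8],[[-1.2,0.1,1],0,0.8],[[-1.2,0.1,1],0,0.8]]' >/dev/null; python3 -c "
from h import *
ori();to([450,21,268])
for n in('side','top'): grab(n,n+'3')
a=cv2.imread('pics/side3.png')[105:255,280:415];b=cv2.imread('pics/top3.png')[135:285,235:335]
a=cv2.resize(a,None,fx=4,fy=4,interpolation=cv2.INTER_CUBIC)[:600,:480];b=cv2.resize(b,None,fx=3,fy=3,interpolation=cv2.INTER_CUBIC)
o=np.zeros((600,800,3),np.uint8);o[:a.shape[0],:480]=a;o[:450,490:790]=b
cv2.imwrite('pics/c7.png',o)"
```

```text
t 26.02 pos [446.8   5.7 264.2] q [-12.1 -16.7 141.   90.3  14.8 -10.2] tilt 57.1 head 5.6 jawz 0.0 turn 0.0
t 26.02 pos [446.8   5.7 264.2] rot [180.  -57.1   5.6] q [-12.1 -16.7 141.   90.3  14.8 -10.2] tool cm [ 0.57 -1.49  0.18] F [0.9 0.2 0.6] w 73.0
```

View pics/c7.png

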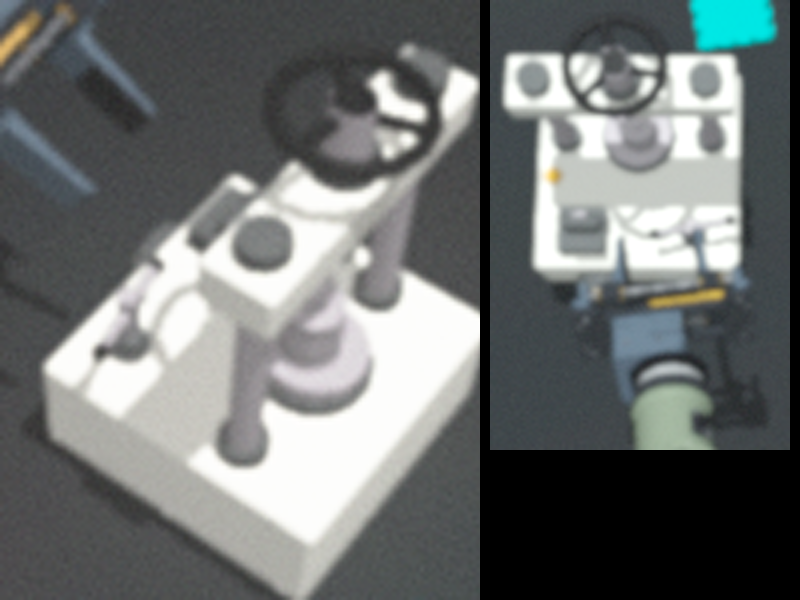

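View 10 shows the ram down with the die standing on it. The T-bar is back at its shut direction, with balls at (100,352) and (152,260), and the gripper is level and tilted in front of the press. Line up with the axis and go in.

```bash
python3 -m jog '[[[0.4,-1.6,0],0,0.8],[[0,-1,0.6],0,0.8]]' >/dev/null; python3 -c "
from h import *
ori();to([587,39,173])
s,c,R=pose();f=cal('top3');im=cv2.imread('pics/top3.png')
print('rim-plate px',proj(f,[[597,40,140],[597,-2,140],[597,82,140],[555,40,140]]).round(1))
"
```

```text
t 26.38 pos [450.9  29.2 264.2] q [ -2.8 -16.4 140.8  99.5   6.7 -13.7] tilt 57.0 head 5.1 jawz -0.1 turn -0.2
t 26.38 pos [450.9  29.2 264.2] rot [-179.7  -57.     4.8] q [ -2.8 -16.4 140.8  99.5   6.7 -13.7] tool cm [-0.2   0.24 16.41] F [ 0.  -0.3  0.1] w 73.1
rim-plate px [[283.7 178.9]
 [295.2 178.6]
 [272.3 179.2]
 [283.8 190. ]]
```

```bash
python3 -m jog '[[[0,0,2],0,0.8],[[0,0,2],0,0.8],[[0,0,2],0,0.8],[[0,0,2],0,0.8]]' |grep force; python3 -c "
from h import *
ori();to([587,39,173])"
```

```text
force: [-0.1, 0.2, 0.2]
t 26.88 pos [506.9  34.2 232.5] q [ -1.   -5.9 140.6 156.   13.  -69.4] tilt 57.4 head 5.3 jawz -0.4 turn -0.5
t 26.88 pos [506.9  34.2 232.5] rot [-179.2  -57.4    4.3] q [ -1.   -5.9 140.6 156.   13.  -69.4] tool cm [-0.69  0.26  9.96] F [-0.1  0.2  0.2] w 73.0
```

```bash
python3 -m jog '[[[-0.2,0.1,2.5],0,0.8],[[-0.2,0.1,2.5],0,0.8],[[-0.2,0,2],0,0.8],[[0,0,1.5],0,0.8]]' |grep force; python3 -c "
from h import *
ori();to([587,39,173])"
```

```text
force: [-0.8, 0.1, 0.4]
t 27.38 pos [578.9  35.5 184.2] q [ -0.3   7.4 138.5 168.7  23.9 -81.7] tilt 57.7 head 5.1 jawz -0.7 turn -0.8
t 27.38 pos [578.9  35.5 184.2] rot [-178.7  -57.7    3.5] q [ -0.3   7.4 138.5 168.7  23.9 -81.7] tool cm [-0.5  -0.27  1.31] F [-0.8  0.1  0.4] w 72.8
```

```bash
python3 -m jog '[[[-0.4,-0.2,0.7],0,0.8],[[0,-0.1,0.5],0,0.8],[[0,0,0],-0.6,0.8]]' |egrep 'pos|force'; python3 -m jog '[[[0,0,0],0,0.55],[[0,0,0],0,0.55],[[0,0,0],0,0.5],[[0,0,0],0,0.45],[[0,0,0],0,0.4],[[0,0,0],0,0.3],[[0,0,0],0,0.3]]' 35; python3 -c "
from h import *
ori()"
```

```text
ee_pos: [587.4, 38.4, 175.1]
force: [1.4, 0.7, -0.1]
time_s: 28.62
ee_pos: [587.2, 37.1, 176.8]
ee_rot: [-179.2, -57.9, 4.0]
force: [-0.3, -1.7, -0.0]
gripper_width: 37.3
t 28.62 pos [587.2  37.1 176.8] q [  0.2   9.1 138.4 170.7  25.6 -83.6] tilt 57.9 head 4.9 jawz -0.4 turn -0.5
```

```bash
python3 -m jog '[[[0,0,0],0,0.3],[[0,0,0],0,0.3]]' 35; python3 -c "
from h import *
ori()
for n in('side','top'): grab(n,n+'4')
a=cv2.imread('pics/side4.png')[105:255,280:415];b=cv2.imread('pics/top4.png')[135:285,235:335]
a=cv2.resize(a,None,fx=4,fy=4,interpolation=cv2.INTER_CUBIC)[:600,:480];b=cv2.resize(b,None,fx=3,fy=3,interpolation=cv2.INTER_CUBIC)
o=np.zeros((600,800,3),np.uint8);o[:a.shape[0],:480]=a;o[:450,490:790]=b
cv2.imwrite('pics/c8.png',o)"
```

```text
time_s: 28.88
ee_pos: [587.2, 37.1, 176.8]
ee_rot: [-179.2, -57.9, 4.0]
force: [-0.1, -2.9, 0.9]
gripper_width: 37.1
t 28.88 pos [587.2  37.1 176.8] q [  0.2   9.1 138.4 170.7  25.6 -83.6] tilt 57.9 head 4.9 jawz -0.4 turn -0.5
```

View pics/c8.png

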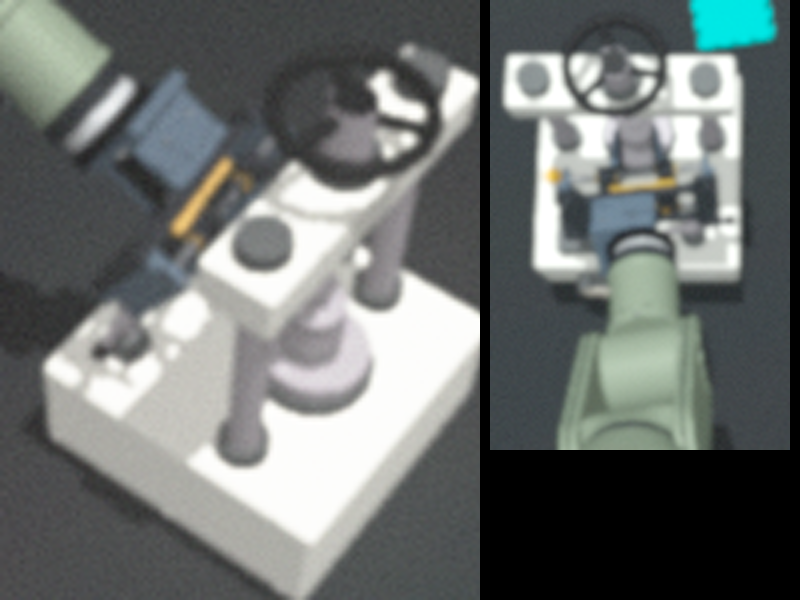

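View 11 shows the fingers around the die, still upright and not moved. The 37 mm width means only a front chord is held, so I'll check where the fingertips and gripper body really are.

Run:
```python
from h import *
f=cal('top4');s,c,R=pose()
T=lambda x,y:np.array((235+(x-490)/3-.3,135+y/3-.3))
for z in (165,175,185): print('tips',z,onz(f,T(612,125),z).round(0),onz(f,T(665,125),z).round(0))
print('pred tip px',[((proj(f,c+R@np.array(v,float))[0]-[235,135])*3+[490,0]).round().tolist() for v in ([16,19,19],[-16,19,19],[16,-19,19],[0,19,0],[38,89,-60],[38,-89,-60])])
print('col',[((proj(f,v)[0]-[235,135])*3+[490,0]).round().tolist() for v in ([581,-47,235],[588,130,235],[597,40,216],[597,40,192])])
```

```text
tips 165 [600.  68. 165.] [598.   4. 165.]
tips 175 [597.  67. 175.] [596.   3. 175.]
tips 185 [594.  65. 185.] [593.   3. 185.]
pred tip px [[650.0, 109.0], [653.0, 129.0], [618.0, 112.0], [652.0, 130.0], [712.0, 134.0], [554.0, 150.0]]
col [[705.0, 121.0], [549.0, 119.0], [630.0, 114.0], [632.0, 120.0]]
```

```bash
python3 -m jog '[[[0,0,0],0,0.7],[[0,0,0],0,0.7],[[0,0,0],0,0.7],[[0.2,-0.1,0.7],0,0.7],[[0.2,-0.1,0.7],0,0.7],[[0,0,0],0,0.7]]' 35|egrep 'pos|force|width'; python3 -m jog '[[[0,0,0],0,0.4],[[0,0,0],0,0.4],[[0,0,0],0,0.4],[[0,0,0],0,0.3],[[0,0,0],0,0.3],[[0,0,0],0,0.3]]' 35; python3 -c "
from h import *
ori()"
```

```text
ee_pos: [601.8, 42.0, 172.0]
force: [1.0, 0.5, 0.0]
gripper_width: 63.6
time_s: 30.48
ee_pos: [602.1, 41.4, 172.2]
ee_rot: [-179.3, -57.9, 4.2]
force: [1.0, -1.4, -0.7]
gripper_width: 45.2
t 30.48 pos [602.1  41.4 172.2] q [  0.8  10.8 137.  171.9  25.9 -84.5] tilt 57.9 head 5.0 jawz -0.4 turn -0.4
```

```bash
python3 -m jog '[[[0,0,0],0,0.62],[[0,0,0],0,0.62],[[0.3,-0.05,0.7],0,0.62],[[0.2,0,0.4],0,0.62],[[0,0,0],0,0.5]]' 35|egrep 'pos|force|width'; python3 -m jog '[[[0,0,0],0,0.4],[[0,0,0],0,0.4],[[0,0,0],0,0.3],[[0,0,0],0,0.3]]' 40; python3 -c "
from h import *
ori()"
```

```text
ee_pos: [614.5, 43.6, 170.2]
force: [0.1, 1.0, 0.2]
gripper_width: 48.9
time_s: 31.6
ee_pos: [614.6, 43.3, 170.2]
ee_rot: [-179.4, -57.9, 4.3]
force: [1.0, -1.0, -0.2]
gripper_width: 45.3
t 31.6 pos [614.6  43.3 170.2] q [  1.1  12.  135.7 172.3  25.7 -84.8] tilt 57.9 head 5.0 jawz -0.3 turn -0.4
```

Width holds at 45.3 after going 12 mm deeper, so the grip is on the full diameter. Lift a little and check the weight.

```bash
python3 -m jog '[[[0.5,0,-0.3],0,0.3],[[0.8,0,-0.5],0,0.3],[[0.6,0,-0.4],0,0.3],[[0,0,0],0,0.3]]' 45; python3 -c "
from h import *
ori();to([565,38,195])"
```

```text
time_s: 32.1
ee_pos: [608.0, 43.0, 184.3]
ee_rot: [-179.5, -56.6, 4.4]
force: [0.4, -0.2, -6.8]
gripper_width: 45.1
t 32.1 pos [608.   43.  184.3] q [  1.1   9.2 134.3 170.5  20.3 -82.9] tilt 56.6 head 5.0 jawz -0.3 turn -0.3
t 32.1 pos [608.   43.  184.3] rot [-179.5  -56.6    4.4] q [  1.1   9.2 134.3 170.5  20.3 -82.9] tool cm [-1.49  0.13 -4.2 ] F [ 0.4 -0.2 -6.8] w 45.1
```

```bash
python3 -m jog '[[[-0.2,0,-2.2],0,0.3],[[-0.8,0,-2.5],0,0.3],[[-1.2,0,-2.8],0,0.3]]' 45|egrep 'force|width'; python3 -c "
from h import *
ori();to([470,28,215])"
```

```text
force: [0.3, 0.5, -5.0]
gripper_width: 45.6
t 32.48 pos [531.4  36.5 204.8] q [ -0.   -0.2 140.2 165.   16.6 -78.1] tilt 56.1 head 5.1 jawz -0.3 turn -0.3
t 32.48 pos [531.4  36.5 204.8] rot [-179.5  -56.1    4.5] q [ -0.   -0.2 140.2 165.   16.6 -78.1] tool cm [-2.59  0.32 -5.71] F [ 0.3  0.5 -5. ] w 45.6
```

Run:
```python
from sim import *
o=R[:,2]*p[5]
W=lambda *a:[np.array(x,float)-o for x in a]
run(W([500,10,235],[480,-60,265],[450,-340,220],[455,-340,60]),q,R,40)
```

```text
wrist [247.  11. 396.] z [ 0.827  0.073 -0.557]
1 [516.  23. 220.] [ -3.  -4. 140. 150.  14. -65.] e0.0 dq15
2 [500.  10. 235.] [ -7.  -7. 140. 129.  13. -46.] e0.0 dq22
1 [490. -25. 250.] [-17.  -9. 138. 100.  18. -23.] e0.0 dq29
2 [480. -60. 265.] [-27. -11. 137.  85.  26. -13.] e0.0 dq15
1 [476. -95. 259.] [-35.  -9. 136.  84.  32. -18.] e0.0 dq8
2 [ 472. -130.  254.] [-42.  -6. 135.  83.  38. -22.] e0.0 dq7
3 [ 469. -165.  248.] [-48.  -3. 134.  82.  42. -25.] e0.0 dq6
4 [ 465. -200.  242.] [-54.  -0. 132.  80.  46. -28.] e0.0 dq5
5 [ 461. -235.  237.] [-58.   3. 130.  79.  49. -30.] e0.0 dq4
6 [ 458. -270.  231.] [-62.   6. 128.  77.  51. -32.] e0.0 dq4
7 [ 454. -305.  226.] [-65.   9. 125.  76.  54. -33.] e0.0 dq3
8 [ 450. -340.  220.] [-67.  12. 123.  74.  55. -33.] e0.0 dq3
1 [ 451. -340.  188.] [-67.  15. 125.  78.  54. -40.] e0.0 dq6
2 [ 452. -340.  156.] [-67.  18. 127.  82.  53. -46.] e0.0 dq7
3 [ 453. -340.  124.] [-67.  22. 129.  86.  52. -53.] e0.0 dq7
4 [ 454. -340.   92.] [-67.  25. 130.  91.  52. -60.] e0.0 dq7
5 [ 455. -340.   60.] [-67.  30. 132.  95.  52. -67.] e0.0 dq7
```

```bash
python3 -m jog '[[[0.2,0.6,-1.1],0,0.3],[[0.2,0.6,-1.1],0,0.3],[[0.2,0.6,-1.1],0,0.3],[[0.2,0.6,-1.1],0,0.3],[[0.3,1.3,-0.9],0,0.3],[[0.3,1.7,-0.9],0,0.3],[[0.3,1.9,-0.9],0,0.3],[[0.3,1.9,-0.9],0,0.3]]' 45|egrep 'force|width'; python3 -c "
from h import *
ori();to([455,-335,225])"
```

```text
force: [0.6, -0.2, -6.0]
gripper_width: 45.4
t 33.48 pos [473.7 -56.7 259. ] q [-27.2 -10.8 136.9  82.7  27.  -11.9] tilt 55.2 head 6.0 jawz -0.4 turn -0.5
t 33.48 pos [473.7 -56.7 259. ] rot [-179.3  -55.2    5.2] q [-27.2 -10.8 136.9  82.7  27.  -11.9] tool cm [-5.3  27.53 -1.98] F [ 0.6 -0.2 -6. ] w 45.4
```

```bash
python3 -m jog '[[[-0.5,2.5,-0.2],0,0.3],[[-0.5,3.5,-0.2],0,0.3],[[-0.5,3.5,-0.2],0,0.3],[[-0.5,3.5,-0.2],0,0.3],[[-0.5,3.5,-0.2],0,0.3],[[-0.5,3.5,-0.2],0,0.3],[[-0.5,3.5,-0.2],0,0.3],[[-0.3,2,0],0,0.3]]' 45|egrep 'force|width'; python3 -c "
from h import *
ori();to([459,-338,60])"
```

```text
force: [-0.1, 0.5, -5.1]
gripper_width: 45.2
t 34.48 pos [ 463.  -313.4  229.1] q [-63.9   9.8 121.7  71.3  54.7 -28.9] tilt 54.7 head 7.6 jawz -0.5 turn -0.7
t 34.48 pos [ 463.  -313.4  229.1] rot [-179.1  -54.6    6.4] q [-63.9   9.8 121.7  71.3  54.7 -28.9] tool cm [-14.18   2.55   9.2 ] F [-0.1  0.5 -5.1] w 45.2
```

```bash
python3 -m jog '[[[-2.2,0.4,1.5],0.3,0.3],[[-2.2,0.4,1.5],0.3,0.3],[[-2.2,0.4,1.5],0,0.3],[[-2.2,0.4,1.5],0,0.3],[[-2,0.4,1.3],0,0.3],[[-1.3,0.3,0.8],0,0.3]]' 45|egrep 'force|width'; python3 -c "
from h import *
ori();to([459,-338,34])
grab('side','side5');a=cv2.imread('pics/side5.png')[200:350,170:330];cv2.imwrite('pics/c9.png',cv2.resize(a,None,fx=4,fy=4,interpolation=cv2.INTER_CUBIC))"
```

```text
force: [-0.5, -0.8, -6.2]
gripper_width: 45.3
t 35.23 pos [ 462.5 -335.    79.5] q [-65.3  26.7 128.7  88.1  51.3 -58.5] tilt 54.6 head 7.9 jawz -0.7 turn -0.9
t 35.23 pos [ 462.5 -335.    79.5] rot [-178.7  -54.5    6.3] q [-65.3  26.7 128.7  88.1  51.3 -58.5] tool cm [-3.93  0.31  2.33] F [-0.5 -0.8 -6.2] w 45.3
```

```bash
python3 -m jog '[[[-0.7,0,0.5],0,0.3],[[-0.4,0,0.3],0,0.3]]' 45|egrep 'pos|force|width'; python3 -m jog '[[[-0.25,0,0.2],0,0.3]]' 45|egrep 'pos|force|width'
```

```text
ee_pos: [462.5, -335.0, 63.9]
force: [-0.1, -1.0, -6.4]
gripper_width: 45.4
ee_pos: [462.9, -335.0, 60.8]
force: [-0.2, 0.1, -5.5]
gripper_width: 45.2
```

```bash
python3 -m jog '[[[-0.7,0,0.45],0,0.3],[[-0.7,0,0.45],0,0.3]]' 45|egrep 'pos|force'; python3 -m jog '[[[-0.3,0,0.2],0,0.3]]' 45|egrep 'pos|force';python3 -m jog '[[[-0.25,0,0.15],0,0.3]]' 45|egrep 'pos|force'
```

```text
ee_pos: [462.4, -335.4, 44.4]
force: [0.1, -0.2, -6.4]
ee_pos: [462.1, -335.4, 40.1]
force: [0.1, 0.2, -6.5]
ee_pos: [461.9, -335.5, 36.9]
force: [-0.3, 0.5, -5.0]
```

```bash
python3 -m jog '[[[-0.17,0,0.12],0,0.3]]' 45|egrep 'pos|force'; python3 -m jog '[[[-0.17,0,0.12],0,0.3]]' 45|egrep 'pos|force'
```

```text
ee_pos: [461.9, -335.5, 34.6]
force: [-0.2, -0.3, -6.5]
ee_pos: [462.2, -335.6, 33.2]
force: [-5.6, -0.1, 2.7]
```

Contact came at z=33.2, exactly as predicted. Release gently, then back out along the tool axis.

```bash
python3 -m jog '[[[0,0,0],0,0.46],[[0,0,0],0,0.48],[[0,0,0],0,0.52],[[0,0,0],0,0.6],[[0,0,0],0,0.8],[[0,0,0],0,0.8],[[0,0,0],0,0.8]]' 10|egrep 'pos|force|width'; python3 -m jog '[[[0,0,-1],0,0.8],[[0,0,-2],0,0.8],[[0,0,-3],0,0.8],[[0,0,-4],0,0.8],[[0,0,-4],0,0.8],[[0,0,-4],0,0.8]]'|egrep 'pos|force|width'
python3 - <<'E'
from h import *
for n in('side','top'): grab(n,n+'6')
a=cv2.imread('pics/side6.png')[220:330,180:300];b=cv2.imread('pics/side6.png')[105:255,280:415];t=cv2.imread('pics/top6.png')[180:270,340:430]
o=np.zeros((600,800,3),np.uint8)
for im,x,y,w,h in((a,0,0,400,367),(b,405,0,395,439),(t,0,372,228,228)): o[y:y+h,x:x+w]=cv2.resize(im,(w,h),interpolation=cv2.INTER_CUBIC)
cv2.imwrite('pics/c10.png',o)
E
```

```text
ee_pos: [464.3, -336.7, 37.1]
force: [0.2, -0.3, 0.3]
gripper_width: 73.3
ee_pos: [312.9, -354.8, 142.7]
force: [0.5, -0.9, 0.1]
gripper_width: 73.0
```

View pics/c10.png

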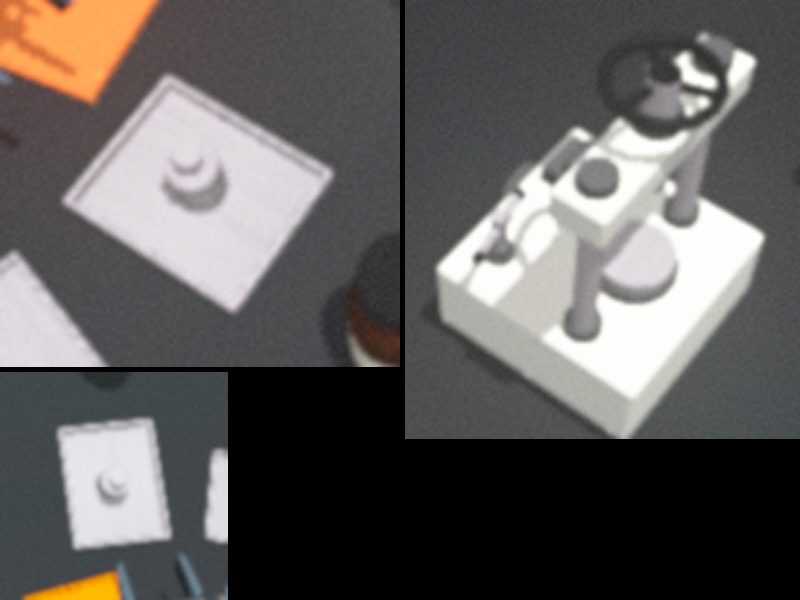

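View 12 shows the die upright near the middle of the tray, the plate down, the reagent bottle undisturbed and the T-bar back in its shut direction. One numeric check of the valve and bystanders before handing in.

Run:
```python
from h import *
g=lambda n:cv2.cvtColor(cv2.imread(f'pics/{n}.png'),cv2.COLOR_BGR2GRAY)
for v,nm,(x,y,w,h) in [('side','ballR',(300,188,10,10)),('side','ballL',(312,164,10,10)),('side','bottle',(280,288,44,52)),('side','dropper',(415,140,24,36)),('top','mortar',(187,200,32,32)),('top','ballR',(309,203,12,10)),('top','ballL',(284,208,12,10))]:
    t=g(v+'0')[y:y+h,x:x+w];m=cv2.matchTemplate(g(v+'6')[y-5:y+h+5,x-5:x+w+5],t,cv2.TM_CCOEFF_NORMED);_,s,_,l=cv2.minMaxLoc(m);print(v,nm,l[0]-5,l[1]-5,round(s,3))
f=cal('side6');T=lambda x,y:(180+x*120/400,220+y*110/367)
print('die cap',onz(f,T(187,158),79).round(0)); f=cal('top6');print(onz(f,(340+(117-0)*90/228,180+(477-372)*90/228),79).round(0)); to([0,0,0])
job_done()
```

```text
side ballR 0 0 0.999
side ballL 0 0 0.999
side bottle 0 0 0.996
side dropper 0 0 0.999
top mortar 0 0 1.0
top ballR 0 0 1.0
top ballL 0 0 1.0
die cap [ 444. -342.   79.]
[ 438. -336.   79.]
t 38.12 pos [ 312.3 -357.1  143.8] rot [-179.4  -54.9    6.8] q [-86.9  18.2 128.1  65.6  63.7 -51.5] tool cm [-27.15 -39.3  -13.25] F [ 0.  -0.1 -0.5] w 73.2
the job is handed in; nothing more can be done
```

The die is standing upright in the steel tray, the ram is all the way down and the valve is screwed shut. I handed the job in at 38.1 s of the 72 s allowed; no verdict was reported.

**What I did:** I pushed the T-bar open a little at a time with closed fingers, and the ram sank its 40 mm in about 5 s with the die on it. I then pushed the valve back onto its stop. The crosshead blocks a straight-down grasp, so I tilted the tool to about 57° by working the arm against its joint limits. With that tilt I gripped the die, lifted it out and set it in the larger pale tray.

**Last checks:**
- **Valve:** both T-bar balls match the start pictures to the pixel in both views.
- **Ram:** the plate is fully down in the last view.
- **Die:** it is upright, and its cap is within about 5 mm of the tray centre in both views.
- **Bystanders:** the mortar and both bottles moved 0 px.
- **Gripper:** it is clear of everything, with no force reading above noise.

**What disagreed:**
- **Ram tracking:** my first template estimate of the sink stuck at 7 mm. I used the plate rim instead; its short-interval speeds came out between about 5 and 12 mm/s, so the sink rate is only roughly known, though always below 25 mm/s.
- **Fingertips:** they reached 10 to 15 mm less far than the stated 19 mm. My first valve push passed over the bar, and the first grasp caught only the front of the die, at 37 mm. I corrected both before going on.
- **Die tilt:** while carried it leaned about 3° with the tool, and it settled upright on release.

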